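Try two replacement ferrules on a portafilter spigot and sort them

ROBOT

A 7-joint arm with a two-finger parallel gripper is mounted at the origin on the work surface. World frame = base frame: x ahead of the robot, y to its left, z up, the work surface at z = 0. Lengths are in mm, angles in rad, forces in N, time in s.
With the tool pointing down it reaches from about 400 to 875 mm from the base axis. Payload 4.4 kg.
Tool frame: the origin (TCP) lies at the very end of the fingers, on their centre line; the grasp point (between the pads) lies 19 mm behind it; z points along the fingers, y is the line along which they close (so a half turn about z gives the same grasp; the last joint's range is limited). The gripper opens to 85 mm and grips with 20 to 120 N. Pads are 22 mm wide; open, the fingers measure 114 mm over their backs; the gripper's body (76 mm by 85 mm) begins 54 mm behind the grasp point. The pads swing forward as they close: fully open they stand 13 mm farther back than shut.
Start: joints at [1.173, 0.628, 0.038, 1.517, -0.027, 0.996, -0.02], TCP at [211.762, -614.552, 231.313] pointing down, gripper open.
Joint ranges: [-3.06, 3.06], [-0.37, 2.12], [-1.25, 1.32], [0.18, 2.47], [-1.1, 4.24], [0.23, 1.98], [-2.94, 2.94]. Speed limits (rad/s): [2.57, 2.57, 3.14, 3.14, 3.14, 3.14, 3.14].

INTERFACE

Orientations are given as a unit quaternion [w, x, y, z].
In Python, from rig import robot gives the robot as it stands. The module is installed in compiled form; this text tells all that it offers.
- The arm moves only by the tool apply_moves, never from a script. Its argument "commands" is a list of rows, each an object with "travel": the shift along the tool's x, y, z in m, a list of three; "delta_rot": the turn, a rotation vector about the tool's x, y, z in rad, a list of three; "gripper": the opening, from 0 (shut) to 1 (fully open). A call has 1 to 8 rows; each row shifts and turns the commanded pose from where the row before left it, along the tool's axes as they then stand; what a row does not reach is not made up. A row lasts 1/10 s, in which the tool goes at most 50 mm and 8.59 degrees, less where a joint would pass 70% of its speed; a pose out of reach is approached as far as the arm can. A call is refused whole if a number of a shift passes 0.05 or a number of a turn 0.15, either way. A call with a gripper value outside its range is refused whole. The fingers move at their own pace and stop on an object; "grip_force" is the grip in N (left out, the last holds). Time passes only in rows, so rows that do not move let the fingers close. It gives the time, the measured TCP pose, the force, the opening and the grip force at its end, in the units of the state.
- robot.observe(): the state, without advancing time (a new reading comes with each control period).
- robot.capture(name): name is "scene" or "top" or "wrist"; returns (picture, depth): 420x560x3 uint8, blue, green, red; 420x560 float32, mm along the optical axis (not along the pixel's ray), 0 where there is no reading.
- robot.calibration(name): a dict with "intrinsics" (3x3 intrinsics, pixels), "R" (3x3) and "t" (3): a world point X has camera coordinates R X + t. Camera axes: x right, y down, z forward; pixel columns grow to the right and rows downward; lengths in mm; the calibration is good to about 2 mm. A picture is of the moment at which its call begins: read the wrist's pose just before it. calibration takes no time and is no camera call; for the wrist camera it gives the pose at the moment of the call.
- robot.finish_job(): hands the job in; it is judged then, once.
Trained networks look in the newest picture that a camera, given by its name, has taken for a name from the list of things; names that differ only in an ending like _2 or _b are one class to them, and where a whole thing is asked for, a point or a joint stands for the part that bears it (a point fixed in the world has none). Each returns a list of dicts, best first, with "score" (0 to 1); they miss things now and then, are a little off and sometimes report something else, mostly with a low value. They report only what shows in the picture. A call takes as long as a camera call. They do not tell look-alikes from the thing itself.
- robot.spot_in(query, camera): "point" ([column, row] in pixels, amid what is visible of it).
- robot.trace(query, camera): "region" (420x560 bool, what is visible of it) and "point" ([column, row] in pixels, amid what is visible of it).
- robot.place_of(query, camera): "point" ([column, row] in pixels: a listed point, or the origin of a listed thing).
The state is a dict: "time_s": time; "qpos": joint angles; "dq": joint speeds; "tau": joint torques, N m; "tcp_pos": TCP position; "tcp_rot": TCP orientation; "contact_force": force on the tool from outside, world axes, zero at the start; "moment": the same for the moment, N m; "gripper_width": finger opening in mm; "grip_force": force on a finger pad.
Only numpy, scipy, OpenCV 4.12 (cv2) and the standard library are available. Lean on these libraries where they do the work, as an engineer would, in place of code of your own. Each camera call takes 0.05 s, during which the arm holds its last target. There are 200 camera calls.

TASK

The portafilter has its handle off: try each of the two loose steel ferrules on its slanting spigot, sliding it down as far as it will go, then take it off and sort it before you pick up the other one. A ferrule that goes fully home against the flange is set on the round white saucer, and one that stops short at the step of the spigot is set in the square steel tray, each standing on end and clear of the rim. Leave the two glass tumblers, the tamper and the sugar bowl where they stand.

Things in the scene. Friction and masses are not known exactly. Their poses are not given: they have to be found in the camera images.
- portafilter: Chrome portafilter, handle off, fixed in a black cradle; its bare steel spigot slants up, 35 degrees from vertical, leaning roughly toward the robot. Origin: centre of the 30 mm flange face at the spigot's foot, 111 mm above the counter. z: along the spigot, foot to tip; y: horizontal. A clear ferrule goes down to the flange (its middle then 22.5 mm from the origin).
- spigot_step (a point): Square step of the spigot, on its axis, 30 mm from the flange. Below it the spigot is 18 mm in diameter, above it 11 mm. A narrow ferrule is stopped here, 24 mm short of the flange (its middle 46.5 mm from the flange).
- spigot_tip (a point): Tip of the spigot, on its axis, 56 mm from the flange; the last 8 mm taper from 11 to 5 mm in diameter.
- cradle: Black cradle fixed to the counter, 130 x 100 mm, up to 78 mm high, all below the flange. Origin: on the counter; z up.
- ferrule_a: One of two loose steel ferrules (handle collars), alike outside: tube 30 mm in diameter, 45 mm long, 0.1 kg, standing on end; both mouths 22 mm wide. One of the two keeps its 22 mm bore right through; the other narrows to 15 mm beyond the first 6 mm at either end. Which is which is found by trying. Origin: centre of underside; z along its axis.
- ferrule_b: One of two loose steel ferrules (handle collars), alike outside: tube 30 mm in diameter, 45 mm long, 0.1 kg, standing on end; both mouths 22 mm wide. One of the two keeps its 22 mm bore right through; the other narrows to 15 mm beyond the first 6 mm at either end. Which is which is found by trying. Origin: centre of underside; z along its axis.
- ferrule_a_mid (a point): Middle of ferrule_a, on its axis, 22.5 mm from either end.
- ferrule_b_mid (a point): Middle of ferrule_b, on its axis, 22.5 mm from either end.
- saucer: Round white ceramic saucer, fixed: 134 mm across the rim, rim 12 mm high, flat floor 116 mm across and 5 mm above the counter. Origin: centre of its underside; z up.
- saucer_floor (a point): Centre of the saucer's floor, upper face, 5 mm above the counter.
- tray: Square shallow steel tray, fixed: 130 x 130 mm outside, 14 mm high, walls 4 mm, floor 4 mm above the counter. Origin: centre of its underside; x and y along its sides, z up.
- tray_floor (a point): Centre of the tray's floor, upper face, 4 mm above the counter.
- tumbler_1: Glass espresso tumbler, 62 mm across, 80 mm high; a bystander. Origin: centre of its underside.
- tumbler_2: Another glass tumbler of the same size; a bystander. Origin: centre of its underside.
- tamper: Dark steel tamper standing on its base, 58 mm across, 90 mm high, 0.4 kg; a bystander. Origin: centre of its underside.
- sugar_bowl: White ceramic sugar bowl with its lid on, 90 mm across, 93 mm high; a bystander. Origin: centre of its underside.
Things that resemble listed ones, but are neither listed nor needed, are in the scene too. What is shaped like the tray but purple or turquoise is not meant.

How it is judged:
By the outcome, as a careful person would: the job done as asked, in the order asked, and still so for the second after the job is handed in, with the robot touching nothing.
It also fails if it takes over 67 s, if anything falls off the work surface, if the arm or the gripper's body presses on something with over 40 N, if the wrist force passes 120 N, or if a joint passes its speed limit or range.

## Working session

There is one attempt and no reset: what is moved stays moved. The work goes in short steps, Python scripts to look and compute and a tool call to move; the robot and the scene stay as the last step left them, time stands still between calls to the robot, and variables do not carry over. Pictures are saved under pics/ and viewed, at most 10 in all, crops included, and the job is handed in when it is done.

Besides the shell and the picture viewer there is one more tool, called as name(argument=value, ...), one argument or row to a line, values as JSON. apply_moves: Moves the arm, as the interface text tells. Its arguments: {"type":"object","properties":{"commands":{"type":"array"},"grip_force":{"type":"number"}},"required":["commands"]}

```bash
mkdir -p pics
cat > h.py <<'E'
from rig import robot
import numpy as np, cv2
def world(cam,px,depth=None,z=None):
    c=robot.calibration(cam);K=np.array(c["intrinsics"]);R=np.array(c["R"]);t=np.array(c["t"])
    d=np.linalg.solve(K,[px[0],px[1],1.])
    if depth is not None: return R.T@(d*depth-t)
    o=-R.T@t; r=R.T@d; return o+r*(z-o[2])/r[2]
def proj(cam,X):
    c=robot.calibration(cam);p=np.array(c["intrinsics"])@(np.array(c["R"])@X+np.array(c["t"]));return p[:2]/p[2]
E
python3 - <<'E'
from h import *
s=robot.observe();print(s["time_s"],s["tcp_pos"],s["tcp_rot"])
ims=[]
for c in ("scene","top"):
    im,d=robot.capture(c);np.save(c+"_d.npy",d);cv2.imwrite(c+".png",im);ims.append(im)
    cv2.imwrite(f"pics/{c}0.png",im)
    print(c,np.round(robot.calibration(c)["R"],2).tolist(),np.round(robot.calibration(c)["t"]))
for c in ("scene","top"):
    d=np.load(c+"_d.npy")
    for q in ("portafilter","spigot_step","spigot_tip","cradle","ferrule_a","ferrule_a_mid","saucer_floor","tray_floor","tumbler_1","tamper","sugar_bowl"):
        for r in robot.place_of(q,c)[:4]:
            p=r["point"];u=int(np.clip(p[0],0,559));v=int(np.clip(p[1],0,419))
            z={"portafilter":111,"spigot_step":111+24.6,"spigot_tip":156.9,"ferrule_a_mid":22.5,"saucer_floor":5,"tray_floor":4}.get(q,0)
            print(c,q,round(r["score"],2),np.round(p),"plane",np.round(world(c,p,z=z),0),"depth",np.round(world(c,p,depth=d[v,u]),0))
print(robot.observe()["time_s"])
E
```

```text
0.0 [ 211.5542568  -613.94649674  230.39269335] [-9.21182726e-04  9.86269684e-01  1.65140050e-01 -1.63490012e-04]
scene [[0.77, 0.64, 0.0], [0.5, -0.6, -0.62], [-0.4, 0.48, -0.78]] [-443. -135. 1574.]
top [[0.02, -1.0, -0.01], [-0.99, -0.02, -0.15], [0.15, 0.02, -0.99]] [  64.  526. 1325.]
scene portafilter 0.91 [290. 246.] plane [593.   1. 111.] depth [594.  -0. 113.]
scene spigot_step 0.68 [282. 236.] plane [572.  -1. 136.] depth [575.  -5. 142.]
scene spigot_tip 0.92 [276. 230.] plane [559. -11. 157.] depth [484.  76.  -0.]
scene cradle 0.62 [294. 271.] plane [607.   5.   0.] depth [635. -33.  76.]
scene ferrule_a 0.7 [172. 351.] plane [ 524. -349.    0.] depth [1031. -558. 1147.]
scene ferrule_a 0.61 [220. 302.] plane [ 520. -183.    0.] depth [ 532. -192.   26.]
scene saucer_floor 0.62 [309. 183.] plane [450. 270.   5.] depth [447. 273.   0.]
scene tray_floor 0.94 [357. 202.] plane [602. 303.   4.] depth [601. 304.   2.]
scene tray_floor 0.91 [411. 169.] plane [656. 519.   4.] depth [656. 521.   2.]
scene tray_floor 0.88 [266. 141.] plane [232. 328.   4.] depth [230. 330.   0.]

[... 1314 characters left out ...]
 0.79 [223. 228.] plane [453. 264.   5.] depth [453. 264.   4.]
top saucer_floor 0.71 [403. 212.] plane [ 520. -342.    5.] depth [ 516. -334.   35.]
top tray_floor 0.86 [203. 295.] plane [231. 319.   4.] depth [231. 319.   1.]
top tray_floor 0.84 [152. 168.] plane [655. 518.   4.] depth [655. 519.   1.]
top tray_floor 0.78 [153. 238.] plane [414. 498.   4.] depth [414. 497.   6.]
top tray_floor 0.66 [215. 184.] plane [605. 298.   4.] depth [604. 297.   6.]
top tumbler_1 0.59 [401. 159.] plane [ 703. -343.    0.] depth [ 701. -340.    8.]
top tamper 0.72 [304. 142.] plane [758.  -6.   0.] depth [750.  -5.  24.]
top sugar_bowl 0.72 [250. 141.] plane [760. 183.   0.] depth [736. 176.  74.]
1.2
```

View pics/scene0.png

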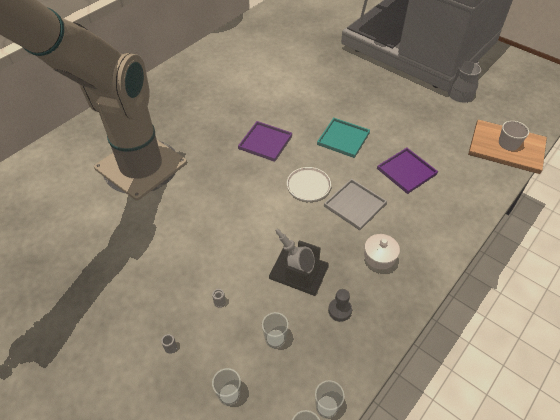

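View pics/top0.png

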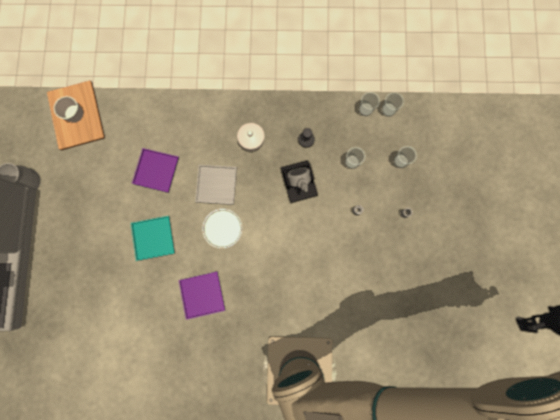

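The scene picture shows the portafilter on its black cradle at (297,262) and two ferrules at (219,296) and (168,341). The tumblers are at (274,328) and (227,385).

There are four tray-shaped things in the top picture: purple at (156,170) and (202,295), turquoise at (153,238), and bare grey steel at (216,184). The grey one fits the description. The white round saucer is at (222,228).

apply_moves(
  commands=[
    {"travel":[0.042,-0.025,-0.003],"delta_rot":[0,0,0],"gripper":1},
    {"travel":[0.042,-0.025,-0.003],"delta_rot":[0,0,0],"gripper":1},
    {"travel":[0.042,-0.025,-0.003],"delta_rot":[0,0,0],"gripper":1},
    {"travel":[0.042,-0.025,-0.003],"delta_rot":[0,0,0],"gripper":1},
    {"travel":[0.042,-0.025,-0.003],"delta_rot":[0,0,0],"gripper":1},
    {"travel":[0.042,-0.025,-0.003],"delta_rot":[0,0,0],"gripper":1},
    {"travel":[0.042,-0.025,-0.003],"delta_rot":[0,0,0],"gripper":1},
    {"travel":[0.042,-0.025,-0.003],"delta_rot":[0,0,0],"gripper":1},
  ],
)

```text
time_s: 2.0
tcp_pos: [465.4, -314.4, 255.7]
tcp_rot: [0.0, 0.986, 0.165, 0.0]
contact_force: [0.4, -0.9, 0.6]
gripper_width: 85.6
grip_force: 0.0
```

Run:
```python
from h import *
s=robot.observe();print(s["time_s"],s["tcp_pos"],s["tcp_rot"],s["qpos"])
c=robot.calibration("wrist");print(c)
im,d=robot.capture("wrist");np.save("wrist_d.npy",d);cv2.imwrite("w1.png",im)
t=cv2.imread("top.png")
a=cv2.resize(t[120:270,130:430],None,fx=2.6,fy=2.6,interpolation=cv2.INTER_CUBIC)
b=cv2.resize(im,None,fx=.36,fy=.36)
out=np.zeros((a.shape[0]+b.shape[0],a.shape[1],3),np.uint8);out[:a.shape[0]]=a;out[a.shape[0]:,:b.shape[1]]=b
cv2.imwrite("pics/crop1.png",out)
for q in ("ferrule_a","ferrule_a_mid","spigot_tip"):
  for r in robot.place_of(q,"wrist")[:4]:
    p=r["point"];print(q,round(r["score"],2),np.round(p),np.round(world("wrist",p,z=22.5 if "mid" in q else 0)))
```

```text
2.0 [ 465.4331629  -314.44609221  255.74590075] [2.59760950e-04 9.86279896e-01 1.65081281e-01 2.62759375e-04] [ 0.53017336  0.47248925  0.02083739  1.73956326 -0.01177894  0.92892395
 -0.68334189]
{'intrinsics': array([[355.33823264,   0.        , 272.66700008],
       [  0.        , 355.33823264, 208.46389458],
       [  0.        ,   0.        ,   1.        ]]), 'R': array([[ 3.24979248e-01, -9.45720923e-01,  6.50881350e-04],
       [-8.95454654e-01, -3.07484649e-01,  3.21891525e-01],
       [-3.04219414e-01, -1.05190900e-01, -9.46776332e-01]]), 't': array([-449.19271988,  270.23086971,  513.14957706])}
ferrule_a 0.87 [173.  79.] [ 523. -177.    0.]
ferrule_a 0.86 [314. 134.] [ 519. -339.    0.]
ferrule_a_mid 0.63 [168.  79.] [ 520. -183.   22.]
spigot_tip 0.29 [168.  80.] [ 515. -181.    0.]
```

View pics/crop1.png

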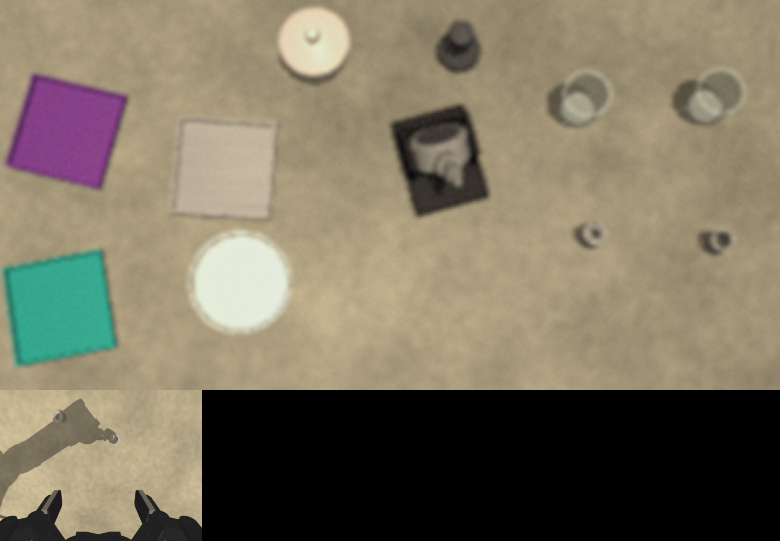

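The crop confirms the grey steel tray (crop (225,168)) and the plain white saucer (crop (240,282)). The two ferrules stand at crop (590,235) and (718,240). Next I'll locate the ferrules from the wrist depth.

```bash
cat >> h.py <<'E'
def cloud(cam,d):
    c=robot.calibration(cam);K=np.array(c["intrinsics"]);R=np.array(c["R"]);t=np.array(c["t"])
    v,u=np.nonzero(d>0);P=np.linalg.solve(K,np.vstack([u,v,np.ones(len(u))]))*d[v,u]
    return (P.T-t)@R
def circ(P):
    A=np.c_[2*P[:,:2],np.ones(len(P))];s=np.linalg.lstsq(A,(P[:,:2]**2).sum(1),rcond=None)[0]
    return s[:2],np.sqrt(s[2]+s[0]**2+s[1]**2)
E
python3 - <<'E'
from h import *
P=cloud("wrist",np.load("wrist_d.npy"))
for g in ((519,-339),(521,-180)):
    n=P[np.hypot(P[:,0]-g[0],P[:,1]-g[1])<30]
    top=n[(n[:,2]>40)&(n[:,2]<50)];side=n[(n[:,2]>8)&(n[:,2]<38)]
    print(g,len(top),top.min(0),top.max(0),(top.min(0)+top.max(0))/2,np.median(top[:,2]),circ(top), "side",len(side))
    fl=n[n[:,2]<4];print(np.median(fl[:,2]))
for cam in("top","scene"):
    Q=cloud(cam,np.load(cam+"_d.npy"))
    m=Q[(abs(Q[:,0]-580)<70)&(abs(Q[:,1])<60)&(Q[:,2]>60)]
    for z in range(80,165,8):
        k=m[(m[:,2]>=z)&(m[:,2]<z+8)]
        if len(k):print(cam,z,len(k),k.mean(0).round(),k.min(0).round(),k.max(0).round())
E
```

```text
(519, -339) 359 [ 498.30562036 -360.53218117   40.00540748] [ 527.51666222 -331.22693192   47.18934633] [ 512.91114129 -345.87955654   43.5973769 ] 45.29941183741421 (array([ 513.11897268, -345.87757115]), np.float64(12.860695448651882)) side 240
0.4667574930458812
(521, -180) 488 [ 503.05147038 -200.62142949   40.00948473] [ 532.68845569 -171.42680748   47.69869807] [ 517.86996304 -186.02411849   43.8540914 ] 45.017647655952445 (array([ 518.05657439, -186.47308463]), np.float64(12.634085249075985)) side 369
0.5201327773539277
top 80 87 [617.  15.  83.] [589. -30.  80.] [650.  57.  88.]
top 88 57 [615.  13.  92.] [600. -14.  88.] [630.  38.  96.]
top 96 29 [613.  10.  99.] [578.  -7.  96.] [622.  25. 103.]
top 104 11 [589.   1. 109.] [578. -10. 104.] [604.  15. 111.]
top 112 29 [594.   5. 116.] [582. -10. 112.] [601.  16. 120.]
top 120 8 [587.   6. 124.] [581.   0. 120.] [597.  10. 127.]
top 128 9 [579.   2. 132.] [567.  -6. 129.] [586.   7. 136.]
top 136 15 [575.  -1. 139.] [568.  -9. 136.] [581.   7. 144.]
top 144 4 [566.  -1. 147.] [563.  -8. 144.] [570.   1. 152.]
top 152 9 [562.  -5. 155.] [555.  -8. 152.] [569.  -2. 160.]
top 160 2 [558.  -6. 160.] [558.  -8. 160.] [558.  -5. 160.]
scene 80 110 [620.   6.  84.] [593. -27.  80.] [637.  59.  88.]
scene 88 102 [615.   7.  92.] [599. -13.  88.] [632.  37.  96.]
scene 96 38 [606.   4.  99.] [578.  -8.  96.] [620.  16. 104.]
scene 104 32 [592.  -4. 108.] [579. -13. 104.] [603.  16. 112.]
scene 112 47 [593.   2. 116.] [582. -10. 112.] [602.  17. 120.]
scene 120 29 [585.  -3. 124.] [574. -10. 120.] [601.   7. 128.]
scene 128 22 [577.  -4. 132.] [565.  -9. 128.] [584.   5. 136.]
scene 136 28 [574.  -4. 139.] [563. -12. 136.] [582.   5. 144.]
scene 144 18 [565.  -6. 148.] [557. -11. 145.] [572.  -2. 151.]
scene 152 10 [561.  -6. 154.] [557.  -9. 152.] [566.  -3. 157.]
```

apply_moves(
  commands=[
    {"travel":[0.006,0.008,0.036],"delta_rot":[0,0,0],"gripper":1},
    {"travel":[0.006,0.008,0.036],"delta_rot":[0,0,0],"gripper":1},
    {"travel":[0.006,0.008,0.036],"delta_rot":[0,0,0],"gripper":1},
    {"travel":[0.006,0.008,0.036],"delta_rot":[0,0,0],"gripper":1},
    {"travel":[0.006,0.008,0.036],"delta_rot":[0,0,0],"gripper":1},
    {"travel":[0.005,0.0055,0.028],"delta_rot":[0,0,0],"gripper":1},
    {"travel":[0,0,0.022],"delta_rot":[0,0,0],"gripper":1},
    {"travel":[0,0,0.014],"delta_rot":[0,0,0],"gripper":1},
  ],
)

```text
time_s: 3.0
tcp_pos: [509.9, -349.2, 9.2]
tcp_rot: [-0.0, 0.986, 0.164, -0.001]
contact_force: [-0.3, -0.4, -0.2]
gripper_width: 85.3
grip_force: 0.0
```

apply_moves(
  commands=[
    {"travel":[0,0,0],"delta_rot":[0,0,0],"gripper":0.6},
    {"travel":[0,0,0],"delta_rot":[0,0,0],"gripper":0.2},
    {"travel":[0,0,0],"delta_rot":[0,0,0],"gripper":0},
    {"travel":[0,0,0],"delta_rot":[0,0,0],"gripper":0},
    {"travel":[0,0,0],"delta_rot":[0,0,0],"gripper":0},
    {"travel":[0,0,0],"delta_rot":[0,0,0],"gripper":0},
  ],
  grip_force=40,
)

```text
time_s: 3.6
tcp_pos: [512.9, -348.2, 13.0]
tcp_rot: [0.001, 0.986, 0.165, 0.001]
contact_force: [-1.4, 0.2, 6.6]
gripper_width: 29.5
grip_force: 39.3
```

apply_moves(
  commands=[
    {"travel":[0,0,-0.03],"delta_rot":[0,0,0],"gripper":0},
    {"travel":[0,0,-0.04],"delta_rot":[0,0,0],"gripper":0},
    {"travel":[0.005,-0.025,-0.04],"delta_rot":[0,0,0],"gripper":0},
    {"travel":[0.008,-0.035,-0.03],"delta_rot":[0,0,0],"gripper":0},
    {"travel":[0.008,-0.035,-0.03],"delta_rot":[0,0,0],"gripper":0},
    {"travel":[0.008,-0.04,-0.025],"delta_rot":[0,0,0],"gripper":0},
    {"travel":[0.008,-0.045,-0.01],"delta_rot":[0,0,0],"gripper":0},
    {"travel":[0.008,-0.045,0],"delta_rot":[0,0,0],"gripper":0},
  ],
)

```text
time_s: 4.4
tcp_pos: [482.2, -118.9, 218.6]
tcp_rot: [0.001, 0.986, 0.165, 0.002]
contact_force: [0.8, 0.9, -0.8]
gripper_width: 29.2
grip_force: 40.0
```

apply_moves(
  commands=[
    {"travel":[0.008,-0.04,0],"delta_rot":[0,0,0.05],"gripper":0},
    {"travel":[0,-0.02,0],"delta_rot":[0,0,0],"gripper":0},
    {"travel":[0,0,0],"delta_rot":[0,0.12,0],"gripper":0},
    {"travel":[0,0,0],"delta_rot":[0,0.14,0],"gripper":0},
    {"travel":[0,0,0],"delta_rot":[0,0.14,0],"gripper":0},
    {"travel":[0,0,0],"delta_rot":[0,0.14,0],"gripper":0},
    {"travel":[0,0,0],"delta_rot":[0,0.071,0],"gripper":0},
    {"travel":[0,0,0],"delta_rot":[0,0,0],"gripper":0},
  ],
)

```text
time_s: 5.2
tcp_pos: [470.0, -44.1, 217.1]
tcp_rot: [-0.053, 0.969, 0.143, 0.197]
contact_force: [-0.3, 0.1, -1.4]
gripper_width: 29.8
grip_force: 40.1
```

Run:
```python
from h import *
s=robot.observe();print(s["time_s"],s["tcp_pos"],s["tcp_rot"],np.round(s["qpos"],2),s["gripper_width"])
im,d=robot.capture("wrist");np.save("wrist2_d.npy",d);cv2.imwrite("pics/w2.png",im)
for q in ("portafilter","spigot_step","spigot_tip"):
  for r in robot.place_of(q,"wrist")[:3]:
    p=r["point"];z={"portafilter":111,"spigot_step":135.6,"spigot_tip":156.9}[q]
    print(q,round(r["score"],2),np.round(p),np.round(world("wrist",p,z=z)))
```

```text
5.2 [470.04282523 -44.08466984 217.05840447] [-0.05290131  0.96853758  0.14314384  0.19658647] [ 0.31  0.3  -0.13  2.32 -0.82  0.26 -0.32] 29.80016861600333
portafilter 0.68 [265. 102.] [588.   3. 111.]
spigot_step 0.75 [264. 109.] [575.  -2. 136.]
spigot_tip 0.81 [262. 120.] [561.  -6. 157.]
```

View pics/w2.png

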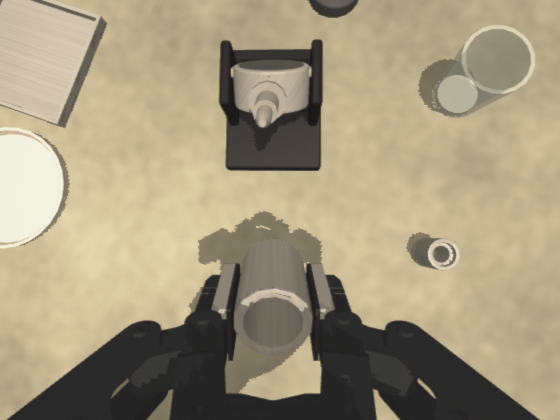

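The wrist picture shows the ferrule upright in the fingers at (272,300), the spigot with its tip at (262,120), and the other ferrule at (440,252). The tilt stopped short near the limit of joint 6. I'll fit the spigot axis and a kinematic model before going on.

```bash
cat > fit.py <<'E'
from h import *
from scipy.optimize import least_squares
from scipy.spatial.transform import Rotation as Ro
def axis(phi): 
    s,c=np.sin(np.radians(35)),np.cos(np.radians(35));return np.array([-s*np.cos(phi),-s*np.sin(phi),c])
def res(p,P):
    o=np.array([p[0],p[1],111]);a=axis(p[2]);l=(P-o)@a;r=np.linalg.norm(P-o-np.outer(l,a),axis=1)
    # profile: outline (r,l) segments
    V=np.array([(15,-4),(15,0),(9,0),(9,30),(5.5,30),(5.5,48),(2.5,56),(0,56)],float)
    q=np.c_[r,l];best=np.full(len(P),1e9)
    for A,B in zip(V[:-1],V[1:]):
        t=np.clip(((q-A)@(B-A))/((B-A)@(B-A)),0,1);best=np.minimum(best,np.linalg.norm(q-A-t[:,None]*(B-A),axis=1))
    return best
def fitspig(P,p0=(592,3,.28)):
    o=np.array([p0[0],p0[1],111]);a=axis(p0[2]);l=(P-o)@a;r=np.linalg.norm(P-o-np.outer(l,a),axis=1)
    Q=P[(l>1)&(l<60)&(r<16)]
    f=least_squares(lambda p:res(p,Q),p0,loss="soft_l1",f_scale=1.5,x_scale=(1,1,.02));return f.x,len(Q),np.median(res(f.x,Q))
E
python3 - <<'E'
from fit import *
C={"wrist":cloud("wrist",np.load("wrist2_d.npy")),"top":cloud("top",np.load("top_d.npy")),"scene":cloud("scene",np.load("scene_d.npy"))}
for k,P in C.items(): print(k,fitspig(P))
print(fitspig(np.vstack(list(C.values()))))
W=C["wrist"];n=W[(abs(W[:,0]-580)<60)&(abs(W[:,1])<60)&(W[:,2]>60)];print(len(n))
# ferrule in hand
from scipy.spatial.transform import Rotation as Ro
s=robot.observe();q=s["tcp_rot"];R=Ro.from_quat([q[1],q[2],q[3],q[0]]).as_matrix()
T=(W-s["tcp_pos"])@R; 
f=T[(np.hypot(T[:,0],T[:,1])<19)&(T[:,2]<14)&(T[:,2]>-40)&(abs(T[:,1])<12)]
for z in range(-36,14,5):
    k=f[(f[:,2]>=z)&(f[:,2]<z+5)]
    if len(k):print(z,len(k),k.min(0).round(1),k.max(0).round(1))
# kinematics fit
qs=np.array([[1.173,.628,.038,1.517,-.027,.996,-.02],[.53017336,.47248925,.02083739,1.73956326,-.01177894,.92892395,-.68334189],s["qpos"]])
print(s["qpos"],s["tcp_pos"],s["tcp_rot"])
E
```

```text
wrist (array([5.88661735e+02, 1.64680541e+00, 2.80368758e-01]), 1264, np.float64(0.9296993790616226))
top (array([5.87666466e+02, 2.69195866e+00, 2.83947293e-01]), 73, np.float64(0.9919987549032587))
scene (array([5.86314258e+02, 2.99168214e+00, 3.10737420e-01]), 152, np.float64(1.1788033359062904))
(array([5.88430287e+02, 1.87049090e+00, 2.84739606e-01]), 1489, np.float64(0.9751970737698117))
5134
-36 1739 [-14.4 -12.  -34.3] [ 16.  12. -31.]
-31 963 [-11. -12. -31.] [ 16.5  12.  -26. ]
-26 839 [-10.9 -11.9 -26. ] [ 16.4  12.  -21. ]
-21 729 [-10.6 -12.  -21. ] [ 16.3  12.  -16. ]
-16 654 [-11. -12. -16.] [ 16.4  12.  -11. ]
-11 545 [-10.8 -12.  -11. ] [16.3 11.9 -6. ]
-6 439 [-10.4 -11.9  -6. ] [16.1 11.9 -1. ]
-1 279 [-10.3 -11.8  -1. ] [16. 12.  4.]
4 224 [  8.9 -12.    4. ] [16.  11.9  9. ]
9 105 [  9.1 -11.8   9. ] [16.3 11.6 12.9]
[ 0.30384109  0.3044971  -0.12869644  2.31440862 -0.81386232  0.25924596
 -0.32192908] [472.34517556 -43.79438415 217.6314431 ] [-0.05228038  0.96819104  0.14487611  0.19718971]
```

```bash
cat > plan.py <<'E'
from fit import *
import sys
F=np.array([588.6,1.7,111]);PHI=.281
def goal(L,off=1.0,phi=PHI):
    a=axis(phi);z=-a;y=np.array([np.sin(phi),-np.cos(phi),0]);x=np.cross(y,z)
    return F+a*L-off*x,np.c_[x,y,z]
def state(n=3):
    ps=[];qs=[]
    for i in range(n):
        robot.capture("wrist") if i else None
        s=robot.observe();ps.append(s["tcp_pos"]);q=np.array(s["tcp_rot"]);qs.append(q*np.sign(q[1]))
    q=np.mean(qs,0);return np.mean(ps,0),Ro.from_quat([q[1],q[2],q[3],q[0]]).as_matrix(),s
def show(pg,Rg,n=3):
    p,R,s=state(n)
    print("t",s["time_s"],"tcp",p.round(1),"q",np.round(s["qpos"],2),"F",np.round(s["contact_force"],1),"w",round(s["gripper_width"],1))
    print("travel mm",(R.T@(pg-p)).round(1),"rot",Ro.from_matrix(R.T@Rg).as_rotvec().round(3), "goal-frame travel",(Rg.T@(pg-p)).round(1))
if __name__=="__main__":
    show(*goal(float(sys.argv[1]),*[float(v) for v in sys.argv[2:]]))
E
python3 plan.py 95
```

```text
t 5.5 tcp [472.4 -43.7 217.6] q [ 0.3   0.3  -0.13  2.31 -0.82  0.26 -0.32] F [ 0.   0.4 -1. ] w 29.5
travel mm [51.7 -8.3 54.8] rot [-0.051  0.203  0.001] goal-frame travel [ 39.7 -11.4  63.6]
```

apply_moves(
  commands=[
    {"travel":[0.013,-0.002,0.014],"delta_rot":[0,0,0],"gripper":0},
    {"travel":[0.013,-0.002,0.014],"delta_rot":[0,0,0],"gripper":0},
    {"travel":[0.013,-0.002,0.014],"delta_rot":[0,0,0],"gripper":0},
    {"travel":[0.013,-0.002,0.013],"delta_rot":[0,0,0],"gripper":0},
    {"travel":[0,0,0],"delta_rot":[-0.025,0.1,0],"gripper":0},
    {"travel":[0,0,0],"delta_rot":[-0.026,0.1,0],"gripper":0},
    {"travel":[0,0,0],"delta_rot":[0,0,0],"gripper":0},
    {"travel":[0,0,0],"delta_rot":[0,0,0],"gripper":0},
  ],
)

```text
time_s: 6.3
tcp_pos: [552.3, -28.5, 240.5]
tcp_rot: [-0.055, 0.955, 0.14, 0.256]
contact_force: [-0.3, 0.8, -2.8]
gripper_width: 29.3
grip_force: 40.2
```

```bash
python3 plan.py 95
```

```text
t 6.4 tcp [552.1 -28.1 240. ] q [ 0.25  0.34 -0.11  2.22 -1.1   0.23 -0.09] F [-0.4 -0.3 -2.1] w 29.3
travel mm [-36.4 -17.   39.4] rot [-0.038  0.083 -0.001] goal-frame travel [-39.5 -18.5  35.6]
```

```bash
cat > kin.py <<'E'
from plan import *
import itertools
D=[([1.173,.628,.038,1.517,-.027,.996,-.02],[211.762,-614.552,231.313],[0,.98628,.1651,0]),
([.53017336,.47248925,.02083739,1.73956326,-.01177894,.92892395,-.68334189],[465.4,-314.4,255.7],[0,.98628,.1651,0]),
([.30384109,.3044971,-.12869644,2.31440862,-.81386232,.25924596,-.32192908],[472.4,-43.7,217.6],[-.0523,.9683,.1440,.1970])]
RM=lambda q:Ro.from_quat([q[1],q[2],q[3],q[0]]).as_matrix()
def rot(ax,t): return Ro.from_euler(ax,t).as_matrix()
def fk(q,p,sg):
    y0,t0,h,a,b,c,dy,dx1,dx2,dx3,y2=p
    R=rot('z',y0+sg[0]*q[0]);P=np.array([0,0,h])
    P=P+R@[0,dy,0];R=R@rot('y',q[1]);P=P+R@[0,0,a]
    R=R@rot('z',sg[1]*q[2]);P=P+R@[dx1,0,0];R=R@rot('y',q[3]);P=P+R@[dx2,y2,b]
    R=R@rot('z',sg[2]*q[4])@rot('y',q[5]);P=P+R@[dx3,0,c]
    R=R@rot('z',t0+sg[3]*q[6]);return P,R
def fitkin(D):
    out=[]
    for sg in itertools.product((1,-1),repeat=4):
      for y00 in (0,np.pi):
       for t0 in (0,np.pi/2,np.pi,-np.pi/2):
        def f(p):
            r=[]
            for q,x,w in D:
                P,R=fk(q,p,sg);r+=list((P-x)/1.);r+=list((R-RM(w)).ravel()*300)
            r+=list(np.array(p[6:])/15);return r
        s=least_squares(f,[y00,t0,290,520,390,300,0,0,0,0,0],max_nfev=40);out.append((s.cost,sg,s.x))
    out.sort(key=lambda o:o[0]);return out
E
python3 - <<'E'
from kin import *
p,R,s=state(2);q=Ro.from_matrix(R).as_quat();q4=[q[3],q[0],q[1],q[2]]
D.append((s["qpos"],p,q4))
for o in fitkin(D)[:4]: print(round(o[0],1),o[1],o[2].round(3).tolist())
import pickle;pickle.dump((D,fitkin(D)[0]),open("kin.pkl","wb"))
E
```

```text
1.3 (-1, -1, -1, -1) [-0.001, 1.57, 336.446, 557.565, 381.955, 348.51, -13.805, 1.423, -0.154, 0.595, -13.783]
1.3 (-1, -1, -1, -1) [6.282, 1.57, 336.446, 557.565, 381.955, 348.51, -13.805, 1.423, -0.154, 0.595, -13.783]
1.3 (-1, -1, -1, -1) [6.282, 1.57, 336.446, 557.565, 381.955, 348.51, -13.805, 1.423, -0.154, 0.595, -13.783]
1.3 (-1, -1, -1, -1) [-0.001, 1.57, 336.446, 557.565, 381.955, 348.51, -13.806, 1.423, -0.154, 0.595, -13.783]
```

```bash
cat >> kin.py <<'E'
LO=np.array([-3.06,-.37,-1.25,.18,-1.1,.23,-2.94]);HI=np.array([3.06,2.12,1.32,2.47,4.24,1.98,2.94])
import pickle,os
if os.path.exists("kin.pkl"): _,(_,SG,PP)=pickle.load(open("kin.pkl","rb"))
def ik(pg,Rg,q0,w=.0,freeyaw=False,ref=None):
    ref=q0 if ref is None else ref
    def f(q):
        P,R=fk(q,PP,SG);e=Rg.T@R
        r=list((P-pg))+list(300*(e[:,2]-[0,0,1]))
        if not freeyaw:r+=list(300*Ro.from_matrix(e).as_rotvec())
        return np.array(r+list(w*(q-ref)))
    s=least_squares(f,np.clip(q0,LO+.001,HI-.001),bounds=(LO,HI));P,R=fk(s.x,PP,SG)
    return s.x,np.linalg.norm(P-pg),np.linalg.norm((Rg.T@R)[:,2]-[0,0,1])
E
python3 - <<'E'
from kin import *
rng=np.random.default_rng(0)
for L in (95,13):
    g=goal(L,1);sol=[]
    for i in range(150):
        q,e,a=ik(*g,rng.uniform(LO,HI),freeyaw=True)
        if e<.5 and a<.005:
            m=np.minimum(q-LO,HI-q)
            yaw=Ro.from_matrix(g[1].T@fk(q,PP,SG)[1]).as_rotvec()[2]
            sol.append((m[:6].min(),q.round(2).tolist(),round(yaw,2)))
    sol.sort(key=lambda s:-s[0])
    print(L,len(sol))
    for s in sol[:10]:print(round(s[0],2),s[1],s[2])
E
```

```text
95 87
0.08 [0.89, 0.71, -1.16, 2.39, 2.05, 0.51, 0.63] 2.45
0.08 [0.87, 0.69, -1.14, 2.39, 2.07, 0.5, -0.42] -2.81
0.08 [0.87, 0.69, -1.13, 2.39, 2.08, 0.49, -1.05] -2.18
0.08 [0.86, 0.68, -1.12, 2.39, 2.1, 0.48, 0.16] 2.87
0.08 [0.85, 0.67, -1.09, 2.39, 2.12, 0.46, -0.37] -2.9
0.08 [0.85, 0.66, -1.08, 2.39, 2.13, 0.46, -1.8] -1.49
0.08 [0.84, 0.65, -1.07, 2.39, 2.14, 0.45, 1.48] 1.5
0.08 [0.84, 0.65, -1.07, 2.39, 2.15, 0.44, -2.21] -1.09
0.08 [0.84, 0.65, -1.06, 2.39, 2.15, 0.44, 2.78] 0.2
0.08 [0.84, 0.65, -1.06, 2.39, 2.15, 0.44, -1.43] -1.88
13 105
0.14 [0.76, 0.92, -1.1, 2.33, 2.19, 0.68, -2.92] -0.34
0.14 [0.76, 0.91, -1.09, 2.33, 2.19, 0.67, 1.21] 1.81
0.14 [0.75, 0.89, -1.06, 2.33, 2.22, 0.65, -1.38] -1.92
0.14 [0.74, 0.88, -1.05, 2.33, 2.23, 0.64, -2.42] -0.89
0.14 [0.73, 0.88, -1.03, 2.33, 2.24, 0.63, -2.69] -0.63
0.14 [0.71, 0.85, -0.99, 2.33, 2.29, 0.59, 1.43] 1.47
0.14 [0.7, 0.84, -0.97, 2.33, 2.31, 0.58, 1.95] 0.93
0.14 [0.7, 0.84, -0.96, 2.33, 2.31, 0.58, 1.06] 1.81
0.14 [0.69, 0.84, -0.96, 2.33, 2.32, 0.57, 0.95] 1.92
0.14 [0.66, 0.81, -0.9, 2.33, 2.38, 0.54, 2.33] 0.46
```

```bash
cat > sim.py <<'E'
from kin import *
def Rt(th,al,yaw):
    d=np.c_[[np.cos(yaw),np.sin(yaw),0],[np.sin(yaw),-np.cos(yaw),0],[0,0,-1]]
    ax=np.array([-np.sin(al),np.cos(al),0])   # tilts -z toward azimuth al with negative angle
    return Ro.from_rotvec(-ax*th).as_matrix()@d
def follow(q,poses,w=1.):
    for i,(p,R) in enumerate(poses):
        q,e,a=ik(p,R,q,w);P,Rr=fk(q,PP,SG)
        yield q,np.linalg.norm(P-p),np.degrees(np.linalg.norm(Ro.from_matrix(R.T@Rr).as_rotvec()))
E
python3 - <<'E'
from sim import *
th=np.radians(35);g=goal(95,0);print(np.abs(Rt(th,PHI,PHI)-g[1]).max())
q0=np.array(robot.observe()["qpos"])
pos=[np.array([540,-30,230.]),goal(120,0)[0],goal(150,0)[0],np.array([620,-120,230.]),np.array([500,-150,250.])]
for pw in pos:
  for a0 in (-90,-60,-120):
    A=np.radians(a0);P=[]
    for k in range(8):P.append((pw,Rt(th*(1-(k+1)/8),PHI,PHI)))
    for k in range(24):P.append((pw,Rt(0,0,PHI+np.pi*(k+1)/24)))
    for k in range(8):P.append((pw,Rt(th*(k+1)/8,A,PHI+np.pi)))
    for k in range(14):P.append((pw,Rt(th,A+(PHI-A)*(k+1)/14,PHI+np.pi)))
    pe=goal(95,0)[0]
    for k in range(6):P.append((pw+(pe-pw)*(k+1)/6,Rt(th,PHI,PHI+np.pi)))
    for k in range(8):P.append((goal(95-82*(k+1)/8,0)[0],Rt(th,PHI,PHI+np.pi)))
    print(pw.round(),a0)
    for i,(q,e,r) in enumerate(follow(q0,P)):
        if i in(7,31,39,46,53,59,67):print("  ",i,q.round(2),round(e,1),round(r,1))
E
```

```text
1.1102230246251565e-16
[540. -30. 230.] -90
   7 [-0.4   0.54  0.61  1.84 -0.39  0.89 -0.9 ] 0.0 0.0
   31 [ 0.19  0.48 -0.27  1.82  0.16  0.86  1.69] 0.0 0.0
   39 [-0.36  0.59  0.01  1.82  0.66  1.07  1.08] 0.0 0.0
   46 [-0.43  0.39  0.17  2.27  1.36  0.42  0.31] 0.0 0.0
   53 [ 0.87  0.51 -0.99  2.32  1.95  0.23  0.03] 0.0 0.0
   59 [ 0.86  0.67 -1.1   2.38  2.11  0.46 -0.12] 0.0 0.0
   67 [ 0.74  0.89 -1.05  2.33  2.22  0.64 -0.16] 0.0 0.0
[540. -30. 230.] -60
   7 [-0.4   0.54  0.61  1.84 -0.39  0.89 -0.9 ] 0.0 0.0
   31 [ 0.19  0.48 -0.27  1.82  0.16  0.86  1.69] 0.0 0.0
   39 [-0.47  0.47  0.14  2.1   0.93  0.7   0.73] 0.0 0.0
   46 [-0.29  0.35  0.11  2.35  1.86  0.29 -0.14] 0.0 0.0
   53 [ 0.87  0.51 -0.99  2.32  1.95  0.23  0.03] 0.0 0.0
   59 [ 0.86  0.67 -1.1   2.38  2.11  0.46 -0.12] 0.0 0.0
   67 [ 0.74  0.89 -1.05  2.33  2.22  0.64 -0.16] 0.0 0.0
[540. -30. 230.] -120
   7 [-0.4   0.54  0.61  1.84 -0.39  0.89 -0.9 ] 0.0 0.0
   31 [ 0.19  0.48 -0.27  1.82  0.16  0.86  1.69] 0.0 0.0
   39 [-0.22  0.71 -0.07  1.56  0.46  1.37  1.36] 0.0 0.0
   46 [-0.42  0.44  0.09  2.16
[... 4635 characters left out ...]
-0.02  2.22  1.14  0.63  0.75] 0.0 0.0
   46 [ 0.33  0.27 -0.22  2.4   2.08  0.23 -0.05] 0.0 0.0
   53 [ 1.37  0.59 -1.25  2.27  1.12  0.25  1.14] 0.0 0.0
   59 [ 0.92  0.76 -1.25  2.38  1.98  0.59  0.02] 0.0 0.0
   67 [ 0.8   0.96 -1.18  2.32  2.13  0.74 -0.04] 0.0 0.0
[ 500. -150.  250.] -120
   7 [-0.09  0.45  0.47  1.86 -0.26  0.89 -0.78] 0.0 0.0
   31 [ 0.5   0.44 -0.37  1.84  0.2   0.89  1.88] 0.0 0.0
   39 [ 0.02  0.61 -0.17  1.7   0.59  1.3   1.42] 0.0 0.0
   46 [-0.04  0.33 -0.06  2.28  1.28  0.55  0.62] 0.0 0.0
   53 [ 1.37  0.59 -1.25  2.27  1.12  0.25  1.14] 0.0 0.0
   59 [ 0.92  0.76 -1.25  2.38  1.98  0.59  0.02] 0.0 0.0
   67 [ 0.8   0.96 -1.18  2.32  2.13  0.74 -0.04] 0.0 0.0
```

Run:
```python
from sim import *
p,R,s=state(1);v=lambda A,B:Ro.from_matrix(A.T@B).as_rotvec().round(3)
th=np.radians(35);A=np.radians(-60);Y=PHI+np.pi
print(p, "untilt",v(R,Rt(0,0,PHI)))
print("side",v(Rt(0,0,Y),Rt(th,A,Y)))
for k in range(7):print(v(Rt(th,A+(PHI-A)*k/7,Y),Rt(th,A+(PHI-A)*(k+1)/7,Y)))
```

```text
[551.85416456 -27.63701291 239.49435832] untilt [-0.038 -0.527  0.011]
side [ 0.593 -0.147  0.   ]
[-0.036 -0.103  0.034]
[-0.055 -0.094  0.034]
[-0.071 -0.082  0.034]
[-0.086 -0.067  0.034]
[-0.097 -0.05   0.034]
[-0.104 -0.031  0.034]
[-0.108 -0.01   0.034]
```

apply_moves(
  commands=[
    {"travel":[0,0,0],"delta_rot":[-0.01,-0.132,0],"gripper":0},
    {"travel":[0,0,0],"delta_rot":[-0.01,-0.132,0],"gripper":0},
    {"travel":[0,0,0],"delta_rot":[-0.01,-0.132,0],"gripper":0},
    {"travel":[0,0,0],"delta_rot":[-0.01,-0.131,0.01],"gripper":0},
    {"travel":[0,0,0],"delta_rot":[0,0,-0.149],"gripper":0},
    {"travel":[0,0,0],"delta_rot":[0,0,-0.149],"gripper":0},
    {"travel":[0,0,0],"delta_rot":[0,0,-0.149],"gripper":0},
    {"travel":[0,0,0],"delta_rot":[0,0,-0.149],"gripper":0},
  ],
)

```text
time_s: 7.25
tcp_pos: [556.3, -20.2, 237.5]
tcp_rot: [-0.003, 0.9, 0.432, 0.057]
contact_force: [0.2, 0.3, -1.1]
gripper_width: 29.7
grip_force: 40.2
```

apply_moves(
  commands=[
    {"travel":[0,0,0],"delta_rot":[0,0,-0.149],"gripper":0},
    {"travel":[0,0,0],"delta_rot":[0,0,-0.149],"gripper":0},
    {"travel":[0,0,0],"delta_rot":[0,0,-0.149],"gripper":0},
    {"travel":[0,0,0],"delta_rot":[0,0,-0.149],"gripper":0},
    {"travel":[0,0,0],"delta_rot":[0,0,-0.149],"gripper":0},
    {"travel":[0,0,0],"delta_rot":[0,0,-0.149],"gripper":0},
    {"travel":[0,0,0],"delta_rot":[0,0,-0.149],"gripper":0},
    {"travel":[0,0,0],"delta_rot":[0,0,-0.149],"gripper":0},
  ],
)

```text
time_s: 8.05
tcp_pos: [556.2, -20.6, 237.6]
tcp_rot: [0.03, 0.503, 0.863, 0.049]
contact_force: [0.2, -0.5, -1.5]
gripper_width: 29.2
grip_force: 40.2
```

Run:
```python
from sim import *
p,R,s=state(1);print(s["time_s"],p,np.round(s["qpos"],2),"left",Ro.from_matrix(R.T@Rt(0,0,PHI+np.pi)).as_rotvec().round(3))
```

```text
8.05 [556.2158127  -20.56875122 237.57594367] [ 0.03  0.44 -0.01  1.87 -0.08  0.74  0.59] left [ 0.095  0.078 -1.334]
```

apply_moves(
  commands=[
    {"travel":[0,0,0],"delta_rot":[0.01,0.009,-0.148],"gripper":0},
    {"travel":[0,0,0],"delta_rot":[0.01,0.009,-0.148],"gripper":0},
    {"travel":[0,0,0],"delta_rot":[0.01,0.009,-0.148],"gripper":0},
    {"travel":[0,0,0],"delta_rot":[0.01,0.009,-0.148],"gripper":0},
    {"travel":[0,0,0],"delta_rot":[0.01,0.009,-0.148],"gripper":0},
    {"travel":[0,0,0],"delta_rot":[0.01,0.009,-0.148],"gripper":0},
    {"travel":[0,0,0],"delta_rot":[0.01,0.009,-0.148],"gripper":0},
    {"travel":[0,0,0],"delta_rot":[0.01,0.009,-0.148],"gripper":0},
  ],
)

```text
time_s: 8.85
tcp_pos: [556.3, -20.8, 237.5]
tcp_rot: [0.003, -0.065, 0.998, 0.008]
contact_force: [0.1, -0.2, -1.7]
gripper_width: 29.6
grip_force: 40.2
```

apply_moves(
  commands=[
    {"travel":[0,0,0],"delta_rot":[0.01,0.009,-0.14],"gripper":0},
    {"travel":[0,0,0],"delta_rot":[0.119,-0.029,0],"gripper":0},
    {"travel":[0,0,0],"delta_rot":[0.119,-0.029,0],"gripper":0},
    {"travel":[0,0,0],"delta_rot":[0.119,-0.029,0],"gripper":0},
    {"travel":[0,0,0],"delta_rot":[0.119,-0.029,0],"gripper":0},
    {"travel":[0,0,0],"delta_rot":[0.117,-0.031,0],"gripper":0},
  ],
)

```text
time_s: 9.45
tcp_pos: [557.0, -20.0, 238.7]
tcp_rot: [0.113, -0.126, 0.945, -0.279]
contact_force: [-0.5, -0.9, -3.1]
gripper_width: 29.7
grip_force: 40.3
```

Run:
```python
from sim import *
p,R,s=state(1);print(s["time_s"],p,np.round(s["qpos"],2),"left",Ro.from_matrix(R.T@Rt(np.radians(35),np.radians(-60),PHI+np.pi)).as_rotvec().round(3))
```

```text
9.45 [556.96592879 -19.98778078 238.70653787] [-0.42  0.48  0.05  2.03  0.91  0.77  0.74] left [-0.001 -0.004 -0.016]
```

apply_moves(
  commands=[
    {"travel":[0,0,0],"delta_rot":[-0.036,-0.103,0.034],"gripper":0},
    {"travel":[0,0,0],"delta_rot":[-0.055,-0.094,0.034],"gripper":0},
    {"travel":[0,0,0],"delta_rot":[-0.071,-0.082,0.034],"gripper":0},
    {"travel":[0,0,0],"delta_rot":[-0.043,-0.034,0.017],"gripper":0},
    {"travel":[0,0,0],"delta_rot":[-0.043,-0.033,0.017],"gripper":0},
    {"travel":[0,0,0],"delta_rot":[-0.048,-0.025,0.017],"gripper":0},
    {"travel":[0,0,0],"delta_rot":[-0.049,-0.025,0.017],"gripper":0},
  ],
)

```text
time_s: 10.15
tcp_pos: [558.0, -20.5, 238.5]
tcp_rot: [0.288, -0.126, 0.946, -0.079]
contact_force: [0.1, -0.2, -0.7]
gripper_width: 29.4
grip_force: 40.4
```

```bash
sed -i 's/def goal(L,off=1.0,phi=PHI):/def goal(L,off=1.0,phi=PHI):  # off: ferrule offset along world-forward tool side/' plan.py
python3 - <<'E'
from sim import *
p,R,s=state(1);print(s["time_s"],p,np.round(s["qpos"],2),"left",Ro.from_matrix(R.T@Rt(np.radians(35),PHI,PHI+np.pi)).as_rotvec().round(3))
E
```

```text
10.15 [557.96429187 -20.46089889 238.46475785] [ 0.08  0.34 -0.23  2.32  2.04  0.24 -0.26] left [-0.231 -0.051  0.057]
```

apply_moves(
  commands=[
    {"travel":[0,0,0],"delta_rot":[-0.046,-0.014,0.011],"gripper":0},
    {"travel":[0,0,0],"delta_rot":[-0.046,-0.012,0.011],"gripper":0},
    {"travel":[0,0,0],"delta_rot":[-0.046,-0.01,0.011],"gripper":0},
    {"travel":[0,0,0],"delta_rot":[-0.046,-0.008,0.012],"gripper":0},
    {"travel":[0,0,0],"delta_rot":[-0.047,-0.007,0.012],"gripper":0},
    {"travel":[0,0,0],"delta_rot":[0,0,0],"gripper":0},
  ],
)

```text
time_s: 10.75
tcp_pos: [558.3, -24.8, 237.7]
tcp_rot: [0.297, -0.129, 0.945, 0.04]
contact_force: [0.1, -0.8, -2.2]
gripper_width: 29.4
grip_force: 40.4
```

```bash
cat >> sim.py <<'E'
def goal2(L,off=-1.0):  # half-turned tool; ferrule axis sits at tool x = off
    a=axis(PHI);R=Rt(np.radians(35),PHI,PHI+np.pi);return F+a*L-off*R[:,0],R
E
python3 - <<'E'
from sim import *
show(*goal2(90,1.0),n=3)
im,d=robot.capture("wrist");np.save("wrist3_d.npy",d);cv2.imwrite("pics/w3.png",im)
s=robot.observe();q=s["tcp_rot"];R=RM(q);T=(cloud("wrist",d)-state(1)[0])@R
f=T[(np.hypot(T[:,0],T[:,1])<19)&(abs(T[:,1])<12)&(T[:,2]<16)&(T[:,2]>-40)]
for z in (-30,-20,-10,0,8):
    k=f[(f[:,2]>=z)&(f[:,2]<z+5)]
    if len(k):print(z,len(k),k.min(0).round(1),k.max(0).round(1))
W=cloud("wrist",d);print(fitspig(W,(588.6,1.7,.28)))
E
```

```text
t 10.85 tcp [558.2 -23.5 237.9] q [ 0.84  0.5  -0.98  2.28  1.78  0.23  0.18] F [ 0.1 -0.3 -1.8] w 29.6
travel mm [42.2 15.8 34.7] rot [-0.006 -0.002 -0.004] goal-frame travel [42.2 15.8 34.7]
-30 929 [-11.3 -11.9 -30. ] [ 15.8  11.8 -25. ]
-20 723 [-11.2 -11.9 -20. ] [ 15.9  11.9 -15. ]
-10 516 [-11.4 -11.9 -10. ] [15.5 11.9 -5. ]
0 262 [-11.2 -11.9   0. ] [15.6 12.   5. ]
8 144 [  8.1 -11.8   8. ] [15.6 12.  12.4]
(array([5.86042521e+02, 2.10713712e+00, 2.83812600e-01]), 1192, np.float64(0.6902557942618675))
```

View pics/w3.png

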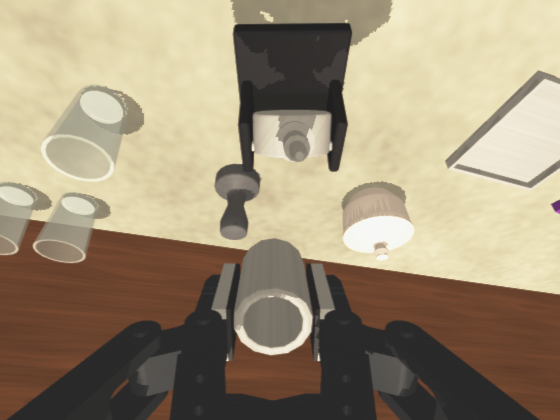

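The wrist picture shows the ferrule square in the fingers at (273,295) and the spigot tip at (295,148). The full tilt has been reached. I'll go to just above the tip now.

apply_moves(
  commands=[
    {"travel":[0.01,0.004,0.007],"delta_rot":[0,0,0],"gripper":0},
    {"travel":[0.01,0.004,0.009],"delta_rot":[-0.003,-0.001,-0.002],"gripper":0},
    {"travel":[0.01,0.004,0.009],"delta_rot":[-0.003,-0.001,-0.002],"gripper":0},
    {"travel":[0.01,0.003,0.009],"delta_rot":[0,0,0],"gripper":0},
    {"travel":[0.0045,0.002,0.009],"delta_rot":[0,0,0],"gripper":0},
    {"travel":[0,0,0],"delta_rot":[0,0,0],"gripper":0},
    {"travel":[0,0,0],"delta_rot":[0,0,0],"gripper":0},
  ],
)

```text
time_s: 11.6
tcp_pos: [542.6, -7.6, 178.3]
tcp_rot: [0.298, -0.137, 0.944, 0.042]
contact_force: [0.2, 0.2, -1.9]
gripper_width: 29.3
grip_force: 40.4
```

```bash
sed -i 's/^F=.*/F=np.array([586.1,2.0,111]);PHI=.281/' plan.py
python3 - <<'E'
from sim import *
show(*goal2(80,.8),n=4)
im,d=robot.capture("wrist");np.save("wrist4_d.npy",d);cv2.imwrite("pics/w4.png",im)
W=cloud("wrist",d);print(fitspig(W,(586.6,1.7,.28)))
E
```

```text
t 11.75 tcp [542.8  -8.3 178.7] q [ 0.85  0.72 -1.14  2.39  2.09  0.54 -0.1 ] F [-0.3  0.6 -0.8] w 29.7
travel mm [ 1.7 -2.1  1. ] rot [0.001 0.002 0.006] goal-frame travel [ 1.6 -2.1  1. ]
(array([5.86835720e+02, 1.31613232e+00, 2.96317770e-01]), 1159, np.float64(0.5527913733142107))
```

View pics/w4.png

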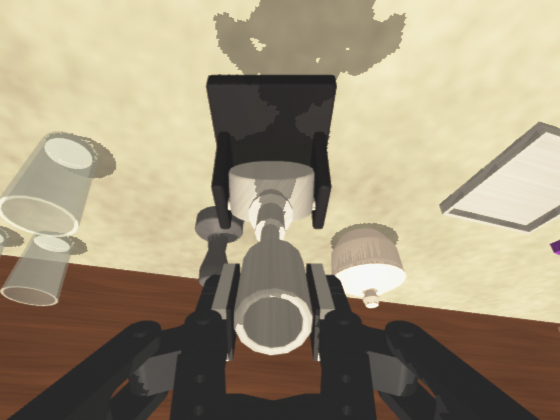

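The picture shows the spigot centre line at column 269 and the ferrule centre at 273, so I'll shift sideways about 2 mm and then descend.

apply_moves(
  commands=[
    {"travel":[0.0013,-0.0024,0],"delta_rot":[0,0,0.006],"gripper":0},
    {"travel":[0,0,0.005],"delta_rot":[0,0,0],"gripper":0},
    {"travel":[0,0,0.007],"delta_rot":[0,0,0],"gripper":0},
    {"travel":[0,0,0.007],"delta_rot":[0,0,0],"gripper":0},
    {"travel":[0,0,0.005],"delta_rot":[0,0,0],"gripper":0},
    {"travel":[0,0,0.003],"delta_rot":[0,0,0],"gripper":0},
    {"travel":[0,0,0],"delta_rot":[0,0,0],"gripper":0},
  ],
)

```text
time_s: 12.5
tcp_pos: [557.1, -7.1, 154.8]
tcp_rot: [0.298, -0.133, 0.944, 0.043]
contact_force: [-0.5, 0.2, -1.1]
gripper_width: 29.5
grip_force: 40.4
```

Run:
```python
from sim import *
show(*goal2(53,.8),n=3)
d=robot.capture("wrist")[1]
W=cloud("wrist",d);print(fitspig(W,(586.6,1.7,.28)))
```

```text
t 12.6 tcp [557.   -7.1 155.1] q [ 0.82  0.8  -1.13  2.37  2.14  0.6  -0.12] F [ 0.8 -0.2 -1.7] w 29.6
travel mm [-0.5  0.7  0.6] rot [ 0.001  0.001 -0.002] goal-frame travel [-0.5  0.7  0.6]
(array([570.62327535,   6.38804404,   0.68699008]), 1932, np.float64(3.300768413299969))
```

apply_moves(
  commands=[
    {"travel":[0,0,0.005],"delta_rot":[0,0,0],"gripper":0},
    {"travel":[0,0,0.005],"delta_rot":[0,0,0],"gripper":0},
    {"travel":[0,0,0.003],"delta_rot":[0,0,0],"gripper":0},
    {"travel":[0,0,0],"delta_rot":[0,0,0],"gripper":0},
  ],
)

```text
time_s: 13.05
tcp_pos: [564.3, -5.2, 144.3]
tcp_rot: [0.298, -0.133, 0.944, 0.043]
contact_force: [-0.1, 0.3, -1.7]
gripper_width: 29.5
grip_force: 40.4
```

apply_moves(
  commands=[
    {"travel":[0,0,0.003],"delta_rot":[0,0,0],"gripper":0},
    {"travel":[0,0,0.002],"delta_rot":[0,0,0],"gripper":0},
    {"travel":[0,0,0],"delta_rot":[0,0,0],"gripper":0},
  ],
)

```text
time_s: 13.35
tcp_pos: [567.0, -4.5, 140.4]
tcp_rot: [0.298, -0.133, 0.944, 0.043]
contact_force: [0.7, -0.8, -2.2]
gripper_width: 29.3
grip_force: 40.4
```

apply_moves(
  commands=[
    {"travel":[0,0,0.002],"delta_rot":[0,0,0],"gripper":0},
    {"travel":[0,0,0.002],"delta_rot":[0,0,0],"gripper":0},
    {"travel":[0,0,0],"delta_rot":[0,0,0],"gripper":0},
  ],
)

```text
time_s: 13.65
tcp_pos: [569.3, -3.9, 137.2]
tcp_rot: [0.298, -0.133, 0.944, 0.043]
contact_force: [-0.3, 0.0, -1.8]
gripper_width: 29.4
grip_force: 40.4
```

apply_moves(
  commands=[
    {"travel":[0,0,0.005],"delta_rot":[0,0,0],"gripper":0},
    {"travel":[0,0,0.005],"delta_rot":[0,0,0],"gripper":0},
    {"travel":[0,0,0.004],"delta_rot":[0,0,0],"gripper":0},
    {"travel":[0,0,0],"delta_rot":[0,0,0],"gripper":0},
  ],
)

```text
time_s: 14.05
tcp_pos: [577.1, -1.5, 125.3]
tcp_rot: [0.298, -0.133, 0.944, 0.043]
contact_force: [0.4, -0.0, -1.7]
gripper_width: 29.5
grip_force: 40.4
```

apply_moves(
  commands=[
    {"travel":[0,0,0.0015],"delta_rot":[0,0,0],"gripper":0},
    {"travel":[0,0,0.001],"delta_rot":[0,0,0],"gripper":0},
    {"travel":[0,0,0],"delta_rot":[0,0,0],"gripper":0},
  ],
)

```text
time_s: 14.35
tcp_pos: [578.3, -1.3, 123.8]
tcp_rot: [0.298, -0.133, 0.944, 0.043]
contact_force: [-0.1, 0.7, -1.0]
gripper_width: 29.3
grip_force: 40.4
```

apply_moves(
  commands=[
    {"travel":[0,0,0.0015],"delta_rot":[0,0,0],"gripper":0},
    {"travel":[0,0,0.001],"delta_rot":[0,0,0],"gripper":0},
    {"travel":[0,0,0],"delta_rot":[0,0,0],"gripper":0},
  ],
)

```text
time_s: 14.65
tcp_pos: [579.7, -0.9, 121.8]
tcp_rot: [0.298, -0.133, 0.944, 0.043]
contact_force: [0.9, -0.1, -1.9]
gripper_width: 29.3
grip_force: 40.5
```

apply_moves(
  commands=[
    {"travel":[0,0,0.001],"delta_rot":[0,0,0],"gripper":0},
    {"travel":[0,0,0],"delta_rot":[0,0,0],"gripper":0},
  ],
)

```text
time_s: 14.85
tcp_pos: [579.9, -0.8, 121.7]
tcp_rot: [0.299, -0.133, 0.944, 0.042]
contact_force: [-5.9, -2.3, 7.9]
gripper_width: 29.6
grip_force: 41.4
```

Run:
```python
from sim import *
q0=np.array(robot.observe()["qpos"]);th=np.radians(35);Y=PHI+np.pi
def seg(a,b,n,ra,rb): return [(a+(b-a)*(k+1)/n,Rt(ra+(rb-ra)*(k+1)/n,PHI,Y)) for k in range(n)]
S=np.array([452,265,250.]);SD=np.array([452,265,20.]);E=goal2(100,.8)[0];F2=np.array([518,-187,200.]);FD=F2*1;FD[2]=12
for nm,w in(("w1",1.),("w.1",.1),("w5",5.)):
    P=seg(goal2(13,.8)[0],E,6,th,th)+seg(E,E+[0,0,60],6,th,0)+seg(E+[0,0,60],S,12,0,0)+seg(S,SD,6,0,0)+seg(SD,S,6,0,0)+seg(S,F2,14,0,0)+seg(F2,FD,6,0,0)+seg(FD,F2,6,0,0)+seg(F2,E+[0,-60,40],10,0,0)+seg(E+[0,-60,40],E+[0,0,20],8,0,th)+seg(E+[0,0,20],E,3,th,th)+seg(E,goal2(13,.8)[0],8,th,th)
    mk={5:"out",11:"untilt",23:"saucer",29:"down",49:"F2",55:"F2d",71:"back",79:"tilt",82:"E",90:"home"}
    print(nm)
    for i,(q,e,r) in enumerate(follow(q0,P,w)):
        if i in mk:print("  ",mk[i],q.round(2),round(e,1),round(r,1))
```

```text
w1
   out [ 0.88  0.67 -1.15  2.39  2.06  0.48 -0.08] 0.0 0.0
   untilt [ 0.7   0.72 -1.23  1.8   0.74  1.18  1.09] 0.0 0.0
   saucer [ 0.13  0.68 -1.17  1.82  0.69  1.13  0.57] 0.0 0.0
   down [-0.05  0.97 -0.86  2.    1.13  0.77  0.23] 0.0 0.0
   F2 [ 0.99  0.82 -1.21  1.81  0.85  1.15  1.33] 0.0 0.0
   F2d [ 0.87  1.06 -0.98  1.92  1.19  0.9   1.1 ] 0.0 0.0
   back [ 0.81  0.76 -1.24  1.81  0.79  1.17  1.16] 0.0 0.0
   tilt [ 0.95  0.67 -1.25  2.37  1.89  0.5   0.08] 0.0 0.0
   E [ 0.93  0.74 -1.25  2.39  1.97  0.57  0.01] 0.0 0.0
   home [ 0.79  0.96 -1.17  2.33  2.14  0.74 -0.05] 0.0 0.0
w.1
   out [ 0.88  0.67 -1.15  2.39  2.06  0.48 -0.08] 0.0 0.0
   untilt [ 0.7   0.72 -1.23  1.8   0.74  1.18  1.09] 0.0 0.0
   saucer [ 0.13  0.68 -1.17  1.82  0.69  1.13  0.57] 0.0 0.0
   down [-0.05  0.97 -0.86  2.    1.13  0.77  0.23] 0.0 0.0
   F2 [ 0.99  0.82 -1.21  1.81  0.85  1.15  1.33] 0.0 0.0
   F2d [ 0.87  1.06 -0.98  1.92  1.19  0.9   1.1 ] 0.0 0.0
   back [ 0.81  0.76 -1.24  1.81  0.79  1.17  1.16] 0.0 0.0
   tilt [ 0.95  0.67 -1.25  2.37  1.89  0.5   0.08] 0.0 0.0
   E [ 0.93  0.74 -1.25  2.39  1.97  0.57  0.01] 0.0 0.0
   home [ 0.79  0.96 -1.17  2.33  2.14  0.74 -0.05] 0.0 0.0
w5
   out [ 0.88  0.67 -1.15  2.39  2.06  0.48 -0.08] 0.0 0.0
   untilt [ 0.7   0.72 -1.23  1.8   0.74  1.18  1.09] 0.0 0.0
   saucer [ 0.13  0.68 -1.17  1.82  0.69  1.13  0.57] 0.0 0.0
   down [-0.05  0.97 -0.86  2.    1.13  0.77  0.23] 0.0 0.0
   F2 [ 0.99  0.82 -1.21  1.81  0.85  1.15  1.33] 0.0 0.0
   F2d [ 0.87  1.06 -0.98  1.92  1.19  0.9   1.1 ] 0.0 0.0
   back [ 0.81  0.76 -1.24  1.81  0.79  1.17  1.16] 0.0 0.0
   tilt [ 0.95  0.67 -1.25  2.37  1.89  0.5   0.08] 0.1 0.0
   E [ 0.93  0.74 -1.25  2.39  1.97  0.57  0.01] 0.0 0.0
   home [ 0.79  0.96 -1.17  2.33  2.14  0.74 -0.05] 0.0 0.0
```

apply_moves(
  commands=[
    {"travel":[0,0,-0.005],"delta_rot":[0,0,0],"gripper":0},
    {"travel":[0,0,-0.015],"delta_rot":[0,0,0],"gripper":0},
    {"travel":[0,0,-0.02],"delta_rot":[0,0,0],"gripper":0},
    {"travel":[0,0,-0.025],"delta_rot":[0,0,0],"gripper":0},
    {"travel":[0,0,-0.025],"delta_rot":[0,0,0],"gripper":0},
    {"travel":[0,0,-0.02],"delta_rot":[0,0.1,0],"gripper":0},
    {"travel":[0,0,-0.02],"delta_rot":[0,0.12,0],"gripper":0},
    {"travel":[0,0,-0.02],"delta_rot":[0,0.13,0],"gripper":0},
  ],
)

```text
time_s: 15.65
tcp_pos: [509.2, -35.9, 197.2]
tcp_rot: [0.215, -0.138, 0.967, 0.009]
contact_force: [-0.2, 0.2, -1.3]
gripper_width: 29.1
grip_force: 40.4
```

apply_moves(
  commands=[
    {"travel":[0,0,-0.01],"delta_rot":[0,0.13,0],"gripper":0},
    {"travel":[0,0,0],"delta_rot":[0,0.131,0],"gripper":0},
    {"travel":[0,0,0],"delta_rot":[0,0,0],"gripper":0},
  ],
)

```text
time_s: 15.95
tcp_pos: [515.3, -40.8, 201.6]
tcp_rot: [0.135, -0.133, 0.982, -0.011]
contact_force: [0.3, 0.7, -1.1]
gripper_width: 29.4
grip_force: 40.4
```

Run:
```python
from sim import *
show(np.array([452,265,200.]),Rt(0,0,PHI+np.pi),n=2)
Q=cloud("top",np.load("top_d.npy"))
for c in((452,266),(603,300)):
    n=Q[(abs(Q[:,0]-c[0])<110)&(abs(Q[:,1]-c[1])<90)&(Q[:,2]>8)&(Q[:,2]<20)]
    print(len(n),np.percentile(n,[2,98],axis=0).round())
```

```text
t 16.0 tcp [514.7 -41.2 201.1] q [ 0.75  0.56 -1.02  2.15  0.97  0.6   0.91] F [ 0.2  0.6 -2.6] w 29.4
travel mm [-22.7 311.5 -11.4] rot [-0.06   0.265 -0.01 ] goal-frame travel [-24.6 311.6   1.1]
451 [[388. 204.   8.]
 [557. 341.  18.]]
446 [[498. 228.   8.]
 [667. 361.  18.]]
```

apply_moves(
  commands=[
    {"travel":[0,0,0],"delta_rot":[-0.02,0.088,-0.003],"gripper":0},
    {"travel":[0,0.01,0],"delta_rot":[-0.02,0.088,-0.003],"gripper":0},
    {"travel":[-0.003,0.03,0],"delta_rot":[-0.02,0.089,-0.004],"gripper":0},
    {"travel":[-0.005,0.045,0],"delta_rot":[0,0,0],"gripper":0},
    {"travel":[-0.005,0.045,0],"delta_rot":[0,0,0],"gripper":0},
    {"travel":[-0.005,0.045,0],"delta_rot":[0,0,0],"gripper":0},
    {"travel":[-0.003,0.045,0],"delta_rot":[0,0,0],"gripper":0},
    {"travel":[-0.003,0.045,0],"delta_rot":[0,0,0],"gripper":0},
  ],
)

```text
time_s: 16.8
tcp_pos: [462.1, 218.7, 197.5]
tcp_rot: [-0.0, -0.139, 0.99, -0.002]
contact_force: [0.9, 0.1, -0.1]
gripper_width: 29.5
grip_force: 40.4
```

apply_moves(
  commands=[
    {"travel":[0,0.03,0.03],"delta_rot":[0,0,0],"gripper":0},
    {"travel":[0,0.015,0.04],"delta_rot":[0,0,0],"gripper":0},
    {"travel":[0,0,0.04],"delta_rot":[0,0,0],"gripper":0},
    {"travel":[0,0,0.02],"delta_rot":[0,0,0],"gripper":0},
    {"travel":[0,0,0],"delta_rot":[0,0,0],"gripper":0},
  ],
)

```text
time_s: 17.3
tcp_pos: [446.9, 259.3, 65.5]
tcp_rot: [-0.004, -0.141, 0.99, -0.002]
contact_force: [-0.2, -0.5, -1.0]
gripper_width: 29.6
grip_force: 40.4
```

Run:
```python
from sim import *
show(np.array([452,266,19.]),Rt(0,0,PHI+np.pi),n=3)
```

```text
t 17.4 tcp [447.9 260.3  67.2] q [-0.06  0.84 -0.83  1.99  0.94  0.75  0.38] F [ 0.2  0.  -1.4] w 29.2
travel mm [-5.9  4.4 48.1] rot [-0.002 -0.006  0.001] goal-frame travel [-5.6  4.3 48.2]
```

apply_moves(
  commands=[
    {"travel":[-0.003,0.002,0.02],"delta_rot":[0,-0.006,0],"gripper":0},
    {"travel":[-0.003,0.002,0.015],"delta_rot":[0,0,0],"gripper":0},
    {"travel":[0,0,0.008],"delta_rot":[0,0,0],"gripper":0},
    {"travel":[0,0,0.004],"delta_rot":[0,0,0],"gripper":0},
    {"travel":[0,0,0],"delta_rot":[0,0,0],"gripper":0},
  ],
)

```text
time_s: 17.9
tcp_pos: [453.3, 266.8, 21.5]
tcp_rot: [0.0, -0.14, 0.99, -0.001]
contact_force: [0.9, 0.4, -1.2]
gripper_width: 29.7
grip_force: 40.4
```

apply_moves(
  commands=[
    {"travel":[0,0,0.001],"delta_rot":[0,0,0],"gripper":0},
    {"travel":[0,0,0],"delta_rot":[0,0,0],"gripper":0},
  ],
)

```text
time_s: 18.1
tcp_pos: [453.6, 267.1, 21.0]
tcp_rot: [0.001, -0.14, 0.99, -0.0]
contact_force: [0.1, -0.4, -1.4]
gripper_width: 29.6
grip_force: 40.4
```

apply_moves(
  commands=[
    {"travel":[0,0,0.001],"delta_rot":[0,0,0],"gripper":0},
    {"travel":[0,0,0.001],"delta_rot":[0,0,0],"gripper":0},
    {"travel":[0,0,0],"delta_rot":[0,0,0],"gripper":0},
  ],
)

```text
time_s: 18.4
tcp_pos: [453.4, 266.9, 18.6]
tcp_rot: [0.0, -0.14, 0.99, -0.001]
contact_force: [0.8, 1.4, -2.1]
gripper_width: 29.4
grip_force: 40.4
```

apply_moves(
  commands=[
    {"travel":[0,0,0.001],"delta_rot":[0,0,0],"gripper":0},
    {"travel":[0,0,0],"delta_rot":[0,0,0],"gripper":0},
  ],
)

```text
time_s: 18.6
tcp_pos: [453.5, 267.0, 18.0]
tcp_rot: [0.001, -0.14, 0.99, -0.001]
contact_force: [-0.4, -0.1, 3.9]
gripper_width: 29.5
grip_force: 40.8
```

apply_moves(
  commands=[
    {"travel":[0,0,0],"delta_rot":[0,0,0],"gripper":0.5},
    {"travel":[0,0,0],"delta_rot":[0,0,0],"gripper":0.7},
    {"travel":[0,0,0],"delta_rot":[0,0,0],"gripper":0.8},
    {"travel":[0,0,-0.02],"delta_rot":[0,0,0],"gripper":0.8},
    {"travel":[0,0,-0.04],"delta_rot":[0,0,0],"gripper":0.8},
    {"travel":[0,0,-0.045],"delta_rot":[0,0,0],"gripper":0.8},
    {"travel":[0,0,-0.045],"delta_rot":[0,0,0],"gripper":0.8},
    {"travel":[0,0,-0.04],"delta_rot":[0,0,0],"gripper":0.8},
  ],
)

```text
time_s: 19.4
tcp_pos: [453.1, 267.3, 209.7]
tcp_rot: [0.001, -0.14, 0.99, -0.0]
contact_force: [0.7, 0.2, -0.5]
gripper_width: 68.3
grip_force: 0.0
```

Run:
```python
from sim import *
show(np.array([518,-186.5,150.]),Rt(0,0,PHI+np.pi),n=2)
P=cloud("wrist",robot.capture("wrist")[1])
n=P[(np.hypot(P[:,0]-453,P[:,1]-267)<40)&(P[:,2]>20)];print(len(n),n.min(0).round(),n.max(0).round(),circ(n[n[:,2]>46]))
```

```text
t 19.45 tcp [454.1 268.8 212.5] q [ 0.05  0.66 -1.02  1.86  0.67  1.    0.59] F [0.9 2.1 4.3] w 68.5
travel mm [  65.3 -455.2   61.8] rot [0.001 0.006 0.   ] goal-frame travel [  64.9 -455.1   62.5]
17568 [427. 227.  20.] [476. 306. 301.] (array([456.8476589 , 268.63857407]), np.float64(31.596767226890744))
```

apply_moves(
  commands=[
    {"travel":[0.003,-0.035,0],"delta_rot":[0,0,0],"gripper":0.8},
    {"travel":[0.005,-0.045,0],"delta_rot":[0,0,0],"gripper":0.8},
    {"travel":[0.006,-0.046,0],"delta_rot":[0,0,0],"gripper":0.8},
    {"travel":[0.006,-0.046,0],"delta_rot":[0,0,0],"gripper":0.8},
    {"travel":[0.007,-0.047,0],"delta_rot":[0,0,0],"gripper":0.8},
    {"travel":[0.007,-0.047,0],"delta_rot":[0,0,0],"gripper":0.8},
    {"travel":[0.007,-0.047,0],"delta_rot":[0,0,0],"gripper":0.8},
    {"travel":[0.007,-0.047,0.01],"delta_rot":[0,0,0],"gripper":0.8},
  ],
)

```text
time_s: 20.3
tcp_pos: [507.2, -94.1, 198.2]
tcp_rot: [0.001, -0.14, 0.99, -0.001]
contact_force: [0.7, 0.1, 0.5]
gripper_width: 68.3
grip_force: 0.0
```

apply_moves(
  commands=[
    {"travel":[0.006,-0.04,0.015],"delta_rot":[0,0,0],"gripper":0.8},
    {"travel":[0.006,-0.03,0.02],"delta_rot":[0,0,0],"gripper":0.8},
    {"travel":[0.005,-0.025,0.015],"delta_rot":[0,0,0],"gripper":0.8},
    {"travel":[0,0,0],"delta_rot":[0,0,0],"gripper":0.8},
    {"travel":[0,0,0],"delta_rot":[0,0,0],"gripper":0.8},
  ],
)

```text
time_s: 20.8
tcp_pos: [516.1, -188.0, 147.1]
tcp_rot: [-0.0, -0.139, 0.99, 0.0]
contact_force: [-0.2, 0.6, -0.2]
gripper_width: 68.7
grip_force: 0.0
```

Run:
```python
from sim import *
show(np.array([518,-186.5,12.]),Rt(0,0,PHI+np.pi),n=3)
P=cloud("wrist",robot.capture("wrist")[1])
n=P[(np.hypot(P[:,0]-518,P[:,1]+186)<35)&(P[:,2]>40)&(P[:,2]<50)];print(len(n),circ(n),(n.min(0)+n.max(0))/2,n.max(0)-n.min(0))
d=robot.capture("top")[1];Q=cloud("top",d)
n=Q[(np.hypot(Q[:,0]-453,Q[:,1]-267)<45)&(Q[:,2]>22)];print("on saucer",len(n),n.min(0).round(),n.max(0).round())
```

```text
t 20.9 tcp [ 516.6 -187.2  147.8] q [ 0.9   0.8  -1.    1.87  0.83  0.96  1.36] F [ 0.7  0.5 -0.5] w 68.6
travel mm [ -1.4   0.3 135.8] rot [0.    0.001 0.   ] goal-frame travel [ -1.5   0.3 135.8]
795 (array([ 517.89667478, -186.33618396]), np.float64(12.377342928714627)) [ 518.47538689 -186.25930798   44.0212864 ] [29.37051224 29.09038516  8.03286933]
on saucer 51 [439. 252.  24.] [468. 279.  56.]
```

apply_moves(
  commands=[
    {"travel":[-0.001,0,0.03],"delta_rot":[0,0,0],"gripper":0.8},
    {"travel":[0,0,0.04],"delta_rot":[0,0,0],"gripper":0.8},
    {"travel":[0,0,0.035],"delta_rot":[0,0,0],"gripper":0.8},
    {"travel":[0,0,0.02],"delta_rot":[0,0,0],"gripper":0.8},
    {"travel":[0,0,0.01],"delta_rot":[0,0,0],"gripper":0.8},
    {"travel":[0,0,0],"delta_rot":[0,0,0],"gripper":0.8},
    {"travel":[0,0,0],"delta_rot":[0,0,0],"gripper":0.3},
    {"travel":[0,0,0],"delta_rot":[0,0,0],"gripper":0},
  ],
)

```text
time_s: 21.8
tcp_pos: [518.9, -187.9, 14.4]
tcp_rot: [0.001, -0.14, 0.99, -0.001]
contact_force: [-0.2, 0.6, 0.0]
gripper_width: 40.5
grip_force: 0.0
```

apply_moves(
  commands=[
    {"travel":[0,0,0],"delta_rot":[0,0,0],"gripper":0},
    {"travel":[0,0,0],"delta_rot":[0,0,0],"gripper":0},
    {"travel":[0,0,0],"delta_rot":[0,0,0],"gripper":0},
    {"travel":[0,0,0],"delta_rot":[0,0,0],"gripper":0},
  ],
)

```text
time_s: 22.2
tcp_pos: [518.8, -188.0, 14.5]
tcp_rot: [0.001, -0.14, 0.99, -0.001]
contact_force: [-0.8, 0.7, 5.7]
gripper_width: 29.4
grip_force: 39.1
```

apply_moves(
  commands=[
    {"travel":[0,0,-0.03],"delta_rot":[0,0,0],"gripper":0},
    {"travel":[0,0,-0.045],"delta_rot":[0,0,0],"gripper":0},
    {"travel":[0,0,-0.045],"delta_rot":[0,0,0],"gripper":0},
    {"travel":[-0.01,0.02,-0.04],"delta_rot":[0,0,0],"gripper":0},
    {"travel":[-0.015,0.035,-0.03],"delta_rot":[0,0,0],"gripper":0},
    {"travel":[-0.015,0.04,-0.02],"delta_rot":[0,0,0],"gripper":0},
    {"travel":[-0.015,0.03,0],"delta_rot":[0,0,0],"gripper":0},
    {"travel":[0,0.01,0],"delta_rot":[0,0,0],"gripper":0},
  ],
)

```text
time_s: 23.0
tcp_pos: [534.2, -38.0, 225.1]
tcp_rot: [0.003, -0.143, 0.99, 0.0]
contact_force: [-0.0, -0.3, -0.0]
gripper_width: 29.5
grip_force: 39.9
```

apply_moves(
  commands=[
    {"travel":[0,0,0],"delta_rot":[0,-0.08,0],"gripper":0},
    {"travel":[0,0,0],"delta_rot":[0,-0.08,0],"gripper":0},
    {"travel":[0,0,0],"delta_rot":[0,-0.08,0],"gripper":0},
    {"travel":[0,0,0],"delta_rot":[0,-0.08,0],"gripper":0},
    {"travel":[0,0,0],"delta_rot":[0,-0.08,0],"gripper":0},
    {"travel":[0,0,0],"delta_rot":[0,-0.08,0],"gripper":0},
    {"travel":[0,0,0],"delta_rot":[0,-0.08,0],"gripper":0},
    {"travel":[0,0,0],"delta_rot":[0,-0.05,0],"gripper":0},
  ],
)

```text
time_s: 23.8
tcp_pos: [531.5, -48.0, 220.7]
tcp_rot: [0.266, -0.133, 0.954, 0.031]
contact_force: [-0.2, -0.1, -0.4]
gripper_width: 29.3
grip_force: 39.9
```

Run:
```python
from sim import *
show(*goal2(90,.8),n=3)
```

```text
t 23.9 tcp [531.  -48.  220.2] q [ 0.9   0.52 -1.01  2.3   1.55  0.26  0.44] F [-0.  -0.3 -1.5] w 29.5
travel mm [ 4.5 33.2 37.8] rot [-0.012 -0.07   0.001] goal-frame travel [ 7.2 32.7 37.8]
```

apply_moves(
  commands=[
    {"travel":[0,0,0],"delta_rot":[-0.006,-0.035,0],"gripper":0},
    {"travel":[0,0.005,0.005],"delta_rot":[-0.006,-0.035,0],"gripper":0},
    {"travel":[0.002,0.007,0.008],"delta_rot":[0,0,0],"gripper":0},
    {"travel":[0.002,0.007,0.008],"delta_rot":[0,0,0],"gripper":0},
    {"travel":[0.002,0.007,0.008],"delta_rot":[0,0,0],"gripper":0},
    {"travel":[0.002,0.006,0.008],"delta_rot":[0,0,0],"gripper":0},
    {"travel":[0,0,0],"delta_rot":[0,0,0],"gripper":0},
    {"travel":[0,0,0],"delta_rot":[0,0,0],"gripper":0},
  ],
)

```text
time_s: 24.7
tcp_pos: [537.6, -12.0, 185.8]
tcp_rot: [0.298, -0.134, 0.944, 0.043]
contact_force: [0.3, -0.3, -2.2]
gripper_width: 29.3
grip_force: 39.9
```

```bash
cat > chk.py <<'E'
from sim import *
g=goal2(83,.8);hm=np.array([579.8,-.85,121.7]);gl=hm+axis(PHI)*70
show(gl,g[1],n=3)
im,d=robot.capture("wrist");cv2.imwrite("pics/w5.png",im)
p,R,s=state(1);p=state(3)[0];T=(cloud("wrist",d)-p)@R
f=T[(np.hypot(T[:,0],T[:,1])<19)&(abs(T[:,1])<12)&(T[:,2]<18)&(T[:,2]>-40)]
for z in (-30,-20,-10,0,8):
    k=f[(f[:,2]>=z)&(f[:,2]<z+5)]
    if len(k):print(z,len(k),k.min(0).round(1),k.max(0).round(1))
print("zmin,max",np.percentile(f[:,2],[1,99]).round(1),fitspig(cloud("wrist",d),(586.6,1.7,.28)))
E
python3 chk.py
```

```text
t 24.8 tcp [537.7 -12.2 186. ] q [ 0.89  0.71 -1.17  2.39  2.05  0.53 -0.06] F [-0.2  0.5 -0.7] w 29.1
travel mm [ 1.2 -0.7  7.7] rot [0.001 0.    0.001] goal-frame travel [ 1.2 -0.7  7.7]
-30 1233 [-14.7 -11.9 -30. ] [ 14.7  11.9 -25. ]
-20 616 [ -8.9 -12.  -20. ] [ 14.9  11.9 -15. ]
-10 451 [ -8.6 -12.  -10. ] [14.8 11.9 -5. ]
0 245 [  7.  -11.9   0. ] [14.8 11.9  5. ]
8 233 [  6.3 -11.8   8. ] [14.7 12.  12.9]
zmin,max [-32.   11.5] (array([5.86833019e+02, 1.50952890e+00, 2.88315661e-01]), 1199, np.float64(0.6197209047162282))
```

View pics/w5.png

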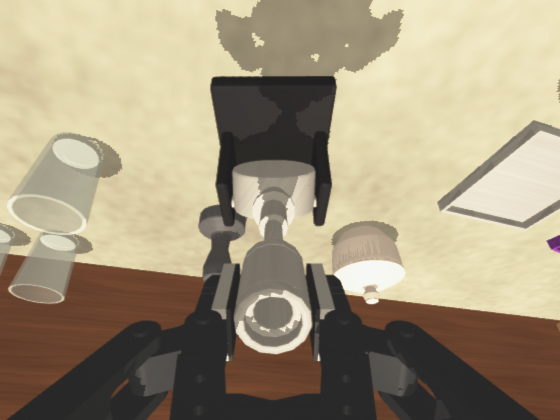

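The picture shows this ferrule's bore stepped and narrow at (273,313), and the spigot at column 274 is in line with it. It still has to be tried, so I'll slide it on.

apply_moves(
  commands=[
    {"travel":[0.002,-0.0007,0],"delta_rot":[0,0,0],"gripper":0},
    {"travel":[0,0,0.008],"delta_rot":[0,0,0],"gripper":0},
    {"travel":[0,0,0.008],"delta_rot":[0,0,0],"gripper":0},
    {"travel":[0,0,0.008],"delta_rot":[0,0,0],"gripper":0},
    {"travel":[0,0,0.006],"delta_rot":[0,0,0],"gripper":0},
    {"travel":[0,0,0.005],"delta_rot":[0,0,0],"gripper":0},
    {"travel":[0,0,0],"delta_rot":[0,0,0],"gripper":0},
  ],
)

```text
time_s: 25.65
tcp_pos: [555.8, -6.7, 155.4]
tcp_rot: [0.298, -0.134, 0.944, 0.043]
contact_force: [-0.4, -0.3, -1.5]
gripper_width: 29.5
grip_force: 39.9
```

apply_moves(
  commands=[
    {"travel":[0,0,0.004],"delta_rot":[0,0,0],"gripper":0},
    {"travel":[0,0,0.004],"delta_rot":[0,0,0],"gripper":0},
    {"travel":[0,0,0.003],"delta_rot":[0,0,0],"gripper":0},
    {"travel":[0,0,0],"delta_rot":[0,0,0],"gripper":0},
  ],
)

```text
time_s: 26.05
tcp_pos: [561.8, -5.3, 146.9]
tcp_rot: [0.298, -0.134, 0.944, 0.043]
contact_force: [0.4, -0.2, -1.1]
gripper_width: 29.6
grip_force: 40.0
```

apply_moves(
  commands=[
    {"travel":[0,0,0.002],"delta_rot":[0,0,0],"gripper":0},
    {"travel":[0,0,0.0015],"delta_rot":[0,0,0],"gripper":0},
    {"travel":[0,0,0],"delta_rot":[0,0,0],"gripper":0},
  ],
)

```text
time_s: 26.35
tcp_pos: [563.7, -4.8, 144.2]
tcp_rot: [0.298, -0.134, 0.944, 0.043]
contact_force: [0.1, 0.6, -0.6]
gripper_width: 28.9
grip_force: 40.0
```

apply_moves(
  commands=[
    {"travel":[0,0,0.0015],"delta_rot":[0,0,0],"gripper":0},
    {"travel":[0,0,0],"delta_rot":[0,0,0],"gripper":0},
  ],
)

```text
time_s: 26.55
tcp_pos: [564.5, -4.6, 143.0]
tcp_rot: [0.298, -0.134, 0.944, 0.043]
contact_force: [-0.1, 0.2, -0.5]
gripper_width: 29.6
grip_force: 40.0
```

apply_moves(
  commands=[
    {"travel":[0,0,0.001],"delta_rot":[0,0,0],"gripper":0},
    {"travel":[0,0,0],"delta_rot":[0,0,0],"gripper":0},
  ],
)

```text
time_s: 26.75
tcp_pos: [565.0, -4.4, 142.3]
tcp_rot: [0.298, -0.134, 0.944, 0.043]
contact_force: [-1.1, -0.5, -0.7]
gripper_width: 29.9
grip_force: 40.1
```

apply_moves(
  commands=[
    {"travel":[0,0,0.001],"delta_rot":[0,0,0],"gripper":0},
    {"travel":[0,0,0],"delta_rot":[0,0,0],"gripper":0},
  ],
)

```text
time_s: 26.95
tcp_pos: [565.1, -4.3, 142.1]
tcp_rot: [0.299, -0.135, 0.944, 0.042]
contact_force: [-7.8, -2.8, 10.1]
gripper_width: 29.5
grip_force: 41.2
```

It stops 24 mm short of the flange with an axial push of 13 N, so this is the narrow one and goes in the tray.

apply_moves(
  commands=[
    {"travel":[0,0,-0.005],"delta_rot":[0,0,0],"gripper":0},
    {"travel":[0,0,-0.015],"delta_rot":[0,0,0],"gripper":0},
    {"travel":[0,0,-0.02],"delta_rot":[0,0,0],"gripper":0},
    {"travel":[0,0,-0.025],"delta_rot":[0,0,0],"gripper":0},
    {"travel":[0,0,-0.025],"delta_rot":[0,0.06,0],"gripper":0},
    {"travel":[0,0,-0.02],"delta_rot":[0,0.08,0],"gripper":0},
    {"travel":[0,0,-0.01],"delta_rot":[0,0.08,0],"gripper":0},
    {"travel":[0,0,-0.01],"delta_rot":[0,0.08,0],"gripper":0},
  ],
)

```text
time_s: 27.75
tcp_pos: [507.5, -32.7, 221.1]
tcp_rot: [0.213, -0.135, 0.967, 0.015]
contact_force: [0.5, -0.4, -1.4]
gripper_width: 29.6
grip_force: 40.0
```

apply_moves(
  commands=[
    {"travel":[0,0.01,-0.01],"delta_rot":[0,0.08,0],"gripper":0},
    {"travel":[0,0.02,0],"delta_rot":[0,0.08,0],"gripper":0},
    {"travel":[0,0.03,0],"delta_rot":[0,0.08,0],"gripper":0},
    {"travel":[0,0.04,0],"delta_rot":[0,0.07,0],"gripper":0},
    {"travel":[0,0.04,0],"delta_rot":[0,0,0],"gripper":0},
  ],
)

```text
time_s: 28.25
tcp_pos: [468.2, 104.2, 226.3]
tcp_rot: [0.063, -0.135, 0.989, -0.004]
contact_force: [0.7, 0.6, -2.2]
gripper_width: 29.4
grip_force: 40.0
```

Run:
```python
from sim import *
show(np.array([603,300,180.]),Rt(0,0,PHI+np.pi),n=2)
```

```text
t 28.3 tcp [466.7 108.4 226.8] q [ 0.46  0.54 -1.13  2.08  0.76  0.84  0.75] F [-2.2  6.9 -0.4] w 29.6
travel mm [-176.5  148.2   66. ] rot [-0.022  0.125 -0.004] goal-frame travel [-184.1  146.3   46.8]
```

apply_moves(
  commands=[
    {"travel":[0,0,0],"delta_rot":[-0.011,0.063,-0.002],"gripper":0},
    {"travel":[-0.01,0.01,0],"delta_rot":[-0.011,0.062,-0.002],"gripper":0},
    {"travel":[-0.03,0.024,0],"delta_rot":[0,0,0],"gripper":0},
    {"travel":[-0.035,0.028,0],"delta_rot":[0,0,0],"gripper":0},
    {"travel":[-0.035,0.028,0.005],"delta_rot":[0,0,0],"gripper":0},
    {"travel":[-0.035,0.028,0.01],"delta_rot":[0,0,0],"gripper":0},
    {"travel":[-0.025,0.018,0.015],"delta_rot":[0,0,0],"gripper":0},
    {"travel":[-0.014,0.01,0.015],"delta_rot":[0,0,0],"gripper":0},
  ],
)

```text
time_s: 29.1
tcp_pos: [604.5, 295.2, 179.2]
tcp_rot: [-0.001, -0.139, 0.99, -0.002]
contact_force: [-0.9, 0.3, -1.3]
gripper_width: 29.4
grip_force: 40.1
```

apply_moves(
  commands=[
    {"travel":[0,0,0.03],"delta_rot":[0,0,0],"gripper":0},
    {"travel":[0,0,0.04],"delta_rot":[0,0,0],"gripper":0},
    {"travel":[0,0,0.03],"delta_rot":[0,0,0],"gripper":0},
    {"travel":[0,0,0.01],"delta_rot":[0,0,0],"gripper":0},
    {"travel":[0,0,0],"delta_rot":[0,0,0],"gripper":0},
  ],
)

```text
time_s: 29.6
tcp_pos: [602.7, 290.9, 68.6]
tcp_rot: [-0.002, -0.138, 0.99, -0.003]
contact_force: [-0.3, 0.1, -0.9]
gripper_width: 29.5
grip_force: 40.1
```

Run:
```python
from sim import *
show(np.array([603,300,17.5]),Rt(0,0,PHI+np.pi),n=3)
```

```text
t 29.7 tcp [603.5 291.7  70.2] q [-0.03  1.01 -0.89  1.56  0.89  1.02  0.66] F [-0.4  1.  -0.4] w 29.3
travel mm [-2.   8.4 52.6] rot [-0.005 -0.003 -0.004] goal-frame travel [-1.8  8.1 52.7]
```

apply_moves(
  commands=[
    {"travel":[-0.001,0.004,0.02],"delta_rot":[-0.005,-0.003,0],"gripper":0},
    {"travel":[-0.001,0.004,0.017],"delta_rot":[0,0,0],"gripper":0},
    {"travel":[0,0,0.008],"delta_rot":[0,0,0],"gripper":0},
    {"travel":[0,0,0.004],"delta_rot":[0,0,0],"gripper":0},
    {"travel":[0,0,0],"delta_rot":[0,0,0],"gripper":0},
  ],
)

```text
time_s: 30.2
tcp_pos: [603.1, 299.6, 20.8]
tcp_rot: [-0.0, -0.138, 0.99, -0.0]
contact_force: [0.1, -0.9, -1.3]
gripper_width: 29.6
grip_force: 40.1
```

apply_moves(
  commands=[
    {"travel":[0,0,0.001],"delta_rot":[0,0,0],"gripper":0},
    {"travel":[0,0,0.001],"delta_rot":[0,0,0],"gripper":0},
    {"travel":[0,0,0],"delta_rot":[0,0,0],"gripper":0},
  ],
)

```text
time_s: 30.5
tcp_pos: [603.3, 299.7, 19.3]
tcp_rot: [0.0, -0.138, 0.99, -0.0]
contact_force: [0.1, 0.2, -1.3]
gripper_width: 29.5
grip_force: 40.1
```

apply_moves(
  commands=[
    {"travel":[0,0,0.001],"delta_rot":[0,0,0],"gripper":0},
    {"travel":[0,0,0],"delta_rot":[0,0,0],"gripper":0},
  ],
)

```text
time_s: 30.7
tcp_pos: [603.4, 299.8, 18.7]
tcp_rot: [0.0, -0.138, 0.99, -0.0]
contact_force: [-0.7, -1.8, 2.4]
gripper_width: 29.4
grip_force: 40.4
```

apply_moves(
  commands=[
    {"travel":[0,0,0.001],"delta_rot":[0,0,0],"gripper":0},
    {"travel":[0,0,0],"delta_rot":[0,0,0],"gripper":0},
  ],
)

```text
time_s: 30.9
tcp_pos: [603.4, 299.9, 18.6]
tcp_rot: [0.0, -0.138, 0.99, -0.0]
contact_force: [-2.1, -2.1, 10.1]
gripper_width: 29.4
grip_force: 40.9
```

It rests on the tray floor, so I'll release it and rise.

apply_moves(
  commands=[
    {"travel":[0,0,0],"delta_rot":[0,0,0],"gripper":0.5},
    {"travel":[0,0,0],"delta_rot":[0,0,0],"gripper":0.7},
    {"travel":[0,0,0],"delta_rot":[0,0,0],"gripper":0.8},
    {"travel":[0,0,-0.02],"delta_rot":[0,0,0],"gripper":0.8},
    {"travel":[0,0,-0.04],"delta_rot":[0,0,0],"gripper":0.8},
    {"travel":[0,0,-0.045],"delta_rot":[0,0,0],"gripper":0.8},
    {"travel":[0.02,-0.03,-0.03],"delta_rot":[0,0,0],"gripper":0.8},
    {"travel":[0.02,-0.03,-0.03],"delta_rot":[0,0,0],"gripper":0.8},
  ],
)

```text
time_s: 31.7
tcp_pos: [580.6, 232.2, 185.1]
tcp_rot: [0.001, -0.139, 0.99, 0.0]
contact_force: [1.1, -0.5, -0.4]
gripper_width: 68.2
grip_force: 0.0
```

apply_moves(
  commands=[
    {"travel":[0.02,-0.04,0],"delta_rot":[0,0,0],"gripper":0.8},
    {"travel":[0.02,-0.04,0],"delta_rot":[0,0,0],"gripper":0.8},
    {"travel":[0.02,-0.04,0],"delta_rot":[0,0,0],"gripper":0.8},
    {"travel":[0.02,-0.04,0],"delta_rot":[0,0,0],"gripper":0.8},
    {"travel":[0.02,-0.04,0],"delta_rot":[0,0,0],"gripper":0.8},
    {"travel":[0,0,0],"delta_rot":[0,0,0],"gripper":0.8},
  ],
)

```text
time_s: 32.3
tcp_pos: [538.5, 3.1, 182.1]
tcp_rot: [-0.002, -0.133, 0.991, -0.003]
contact_force: [0.3, -0.7, -0.0]
gripper_width: 68.1
grip_force: 0.0
```

Run:
```python
from h import *
im,d=robot.capture("scene");print(robot.observe()["time_s"],robot.observe()["tcp_pos"])
cv2.imwrite("pics/end.png",cv2.resize(im[110:410,150:450],None,fx=2,fy=2,interpolation=cv2.INTER_CUBIC))
```

```text
32.35 [539.29080451   7.34901856 182.75278533]
```

View pics/end.png

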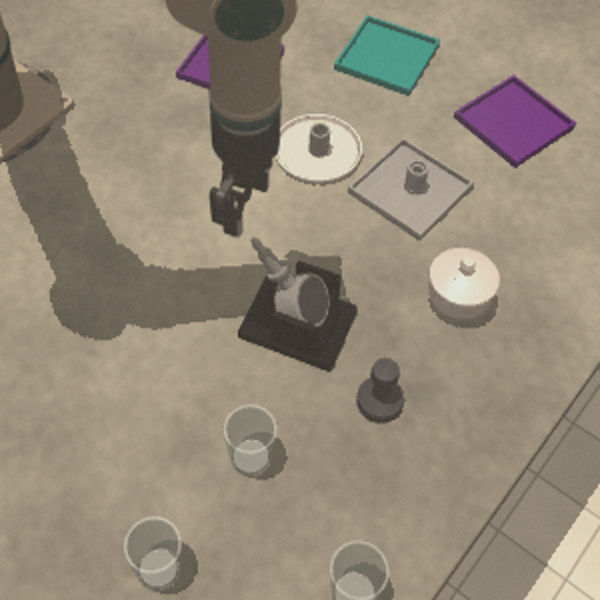

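The picture shows one ferrule standing on the saucer at (319,140) and the other in the steel tray at (417,178), with the bystanders where they were. I'll lift clear of the spigot and hand in.

apply_moves(
  commands=[
    {"travel":[0,0,-0.03],"delta_rot":[0,0,0],"gripper":0.8},
    {"travel":[0,0,-0.03],"delta_rot":[0,0,0],"gripper":0.8},
    {"travel":[0,0,0],"delta_rot":[0,0,0],"gripper":0.8},
    {"travel":[0,0,0],"delta_rot":[0,0,0],"gripper":0.8},
    {"travel":[0,0,0],"delta_rot":[0,0,0],"gripper":0.8},
  ],
)

```text
time_s: 32.85
tcp_pos: [539.1, 12.0, 241.8]
tcp_rot: [-0.0, -0.139, 0.99, -0.0]
contact_force: [-0.1, 0.4, -0.7]
gripper_width: 68.5
grip_force: 0.0
```

```bash
python3 -c "
from rig import robot
print(robot.observe()['tcp_pos'],robot.finish_job())"
```

```text
the job is handed in; nothing more can be done
[539.12136618  12.04877457 241.7722944 ] None
```

I tried both ferrules on the spigot: the clear one went home against the flange and stands on the saucer, the narrow one stopped at the step and stands in the steel tray, and the job was handed in at about 33 s.

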